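# Fill the tin crate and hold its front board for fastening

## Robot

A 6-joint arm with a two-finger parallel gripper is mounted at the origin on the work surface. World frame = base frame: x ahead of the robot, y to its left, z up, the work surface at z = 0. Lengths are in m, angles in rad, forces in N, time in s.
With the tool pointing down it reaches from about 0.225 to 0.875 m from the base axis. Payload 3.4 kg.
Tool frame: the origin (TCP) lies at the very end of the fingers, on their centre line; the grasp point (between the pads) lies manip.pinch_z behind it (manip.pinch_z is the distance from the TCP to the grasp point, in m); z points along the fingers, y is the direction in which the jaws open and shut (so a half turn about z gives the same grasp; the last joint's range is limited). The gripper opens to 85 mm and grips with 20 to 120 N. Pads are 22 mm wide; open, the fingers measure 114 mm over their backs; the gripper's body (76 mm by 85 mm) begins 54 mm behind the grasp point. The pads swing forward as they close: fully open they stand 13 mm farther back than shut.
Start: joints at [1.008, 0.276, 1.505, -0, 1.361, -0.121], TCP at [0.246, 0.52, 0.231] pointing down, gripper open.
Joint ranges: [-2.89, 2.89], [-0.75, 2.08], [0.22, 2.7], [-1.18, 4.32], [0.11, 2.71], [-2.7, 2.7]. Speed limits (rad/s): [2.57, 2.57, 3.14, 3.14, 3.14, 3.14].

## Interface

Orientations are given as a unit quaternion [w, x, y, z].
In Python, from rig import manip, imaging, workorder gives the robot as it stands.
- The arm moves only by the tool apply_moves, never from a script. Its argument "moves" is one flat list of numbers, 7 for each row, row after row: the finger opening in m, from 0 to 0.0854, then the shift along the tool's x, y, z in m, then the turn, a rotation vector about the tool's x, y, z in rad. In form: [jaw, tx, ty, tz, rx, ry, rz, jaw, tx, ty, tz, rx, ry, rz, ...]. A call has exactly 8 rows; each row shifts and turns the pose as measured when the row begins, along the tool's axes as they then stand; what a row does not reach is not made up. A row lasts 1/12 s, in which the tool goes at most 41.7 mm and 7.16 degrees, less where a joint would pass 70% of its speed; a pose out of reach is approached as far as the arm can. A call with a gripper value outside its range is refused whole. The fingers move at their own pace and stop on an object; "newtons" is the grip in N (left out, the last holds). Time passes only in rows, so rows that do not move let the fingers close, or fill a call up. It gives the time, the measured TCP pose, the force and the opening at its end, in the units of the state.
- manip.get_state(): the state, without advancing time (a new reading comes with each control period).
- imaging.get_image(name): name is "scene" or "top" or "wrist"; returns a dict with "image" (384x512x3 uint8, red, green, blue), "range_z" (384x512 float32, m along the optical axis (not along the pixel's ray), 0 where there is no reading), "fx", "fy", "cx", "cy" (pixels), "R" (3x3) and "t" (3): a world point X has camera coordinates R X + t. Camera axes: x right, y down, z forward; pixel columns grow to the right and rows downward; lengths in m; the calibration is good to about 2 mm. A picture is of the moment at which its call begins.
- workorder.sign_off(): hands the job in, once; it reports no verdict.
The state is a dict: "clock": time; "qpos": joint angles; "qd": joint speeds; "effort": joint torques, N m; "position": TCP position; "ee_rot": TCP orientation; "contact_force": force on the tool from outside, world axes, zero at the start; "moment": the same for the moment, N m; "width": finger opening in m.
Only numpy, scipy, OpenCV 4.12 (cv2) and the standard library are available. Lean on these libraries where they do the work, as an engineer would, in place of code of your own. Each camera call takes 0.05 s, during which the arm holds its last target.

## Task

Stand the two loose slim tins upright in the crate's empty cells, one on each cork disc, and let go of them. Then pick up the front board and be my third hand: hold it upright across the crate's open front, ends in line and top edge flush with the end panels, and press it straight back on the crate with a steady 12 newtons or so (the sprung crate gives about 15 mm; never push it to the end of its travel). Finish while still gripping and pushing, as I will screw it on while you hold, and leave the glue bottle, the wide jar and the tape roll near the crate where they are.

Things in the scene. Friction and masses are not known exactly. Their poses are not given: they have to be found in the camera images.
- tin_a: slim aluminium tin with a paper band and a white cap, loose on the bench: 46 mm in diameter, 100 mm tall with its cap (the cap, 42 mm in diameter, is the top 8 mm), about 0.2 kg. Origin at the centre of its underside, z up its axis. tin_a and tin_b are interchangeable.
- tin_b: second loose tin on the bench, the same as tin_a.
- tin_c: third tin, the same as tin_a, which already stands in one of the three cells of the crate and stays there.
- board: front board: plain wood, 228 mm long (its y), 20 mm thick (its x), 70 mm tall (its z), about 0.17 kg, standing loose on its long edge on the bench, robot's right. Origin at the centre of its underside; front and back alike. Held flush, its underside is 42 mm above the bench and its origin 30 mm above the crate's; the tins then stand 10 mm higher than its top edge.
- front (a point): point fixed to the crate, in the middle of its open front, in the plane of its front edges (crate x = -52 mm) and 30 mm above its origin: the middle of the bottom edge of the board's far face goes here
- crate: wooden crate, three cells in a row along its y, open on top and at the front (-x, towards the robot). Origin on its underside, right below the point cell1, 12 mm above the bench; x points to its back. Floor 10 mm thick, cells 64 mm wide (y) and 84 mm deep (x), walls 9 mm, 228 mm long in y, from x = -52 to +41 mm. It slides straight back along its x against springs.
- end_top (a point): middle of the top edge of the crate's end panel at the -y end, 100 mm above the crate's origin; the other end panel is the same. Back wall and the two dividers are lower: 70 mm above the origin. A tin in a cell sticks 40 mm out above the dividers, with finger room before and behind it (gripping along the crate's x) but not beside the end panels
- jig: fixture screwed to the bench that carries the crate: base board 12 mm thick, 300 mm wide, from x = -65 to +112 mm, with an 82 mm tall stop and springs behind the crate. Origin on the bench below the crate's rest origin, axes along the crate's. The crate's x in this frame is 0 at rest and grows as it is pushed back: 0.8 N per mm, hard end of travel at 30 mm.
- cell0 (a point): on the floor of the cell at the crate's -y end, where the middle of a tin goes: midway across the cell and 32 mm from the back wall, 52 mm from the front edges, so that a tin there leaves 29 mm of finger room behind the board (the robot's right)
- cell1 (a point): the same place in the middle cell
- cell2 (a point): the same place in the cell at the crate's +y end (the robot's left)
- pad_a: thin cork disc, 40 mm in diameter and 1 mm thick, lying on the floor of one empty cell to mark where the tin goes; it does not get in the way, the tin goes on top of it
- pad_b: the same cork disc in the other empty cell
- glue: slim closed glue bottle, 32 mm in diameter and 90 mm tall, standing on the bench between the loose tins; to be left alone. Origin at the centre of its underside.
- jar: wide closed jar, 72 mm in diameter and 75 mm tall, on the bench left of the crate; to be left alone. Origin at the centre of its underside.
- tape: roll of tape lying flat, 90 mm in diameter and 25 mm tall, on the bench right of the crate; to be left alone. Origin at the centre of its underside.

How it is judged:
By the outcome, as a careful person would: the job done as asked, in the order asked, and still so for the second after the job is handed in, while the arm keeps its last pose, push and grip.
It also fails if it takes over 72 s, if anything falls off the work surface, if the arm or the gripper's body presses on something with over 40 N, if the wrist force passes 120 N, or if a joint passes its speed limit or range.

## Working session

There is one attempt and no reset: what is moved stays moved. The work goes in short steps, Python scripts to look and compute and a tool call to move; the robot and the scene stay as the last step left them, time stands still between calls to the robot, and variables do not carry over. Pictures are saved under pics/ and viewed, and the job is handed in when it is done.

Besides the shell and the picture viewer there is one more tool, called after ">>>" as name(argument=value, ...), one argument or row to a line, values as JSON. apply_moves: Moves the arm, as the interface text tells. Its arguments: {"type":"object","properties":{"moves":{"type":"array"},"newtons":{"type":"number"}},"required":["moves"]}

```bash
ls -la; mkdir -p pics; cat > h.py <<'E'
import numpy as np, cv2
from rig import manip, imaging, workorder
from scipy.spatial.transform import Rotation as Rn
def snap(n,tag):
    d=imaging.get_image(n); cv2.imwrite(f'pics/{tag}.png',cv2.cvtColor(d['image'],cv2.COLOR_RGB2BGR)); 
    np.savez(f'pics/{tag}.npz',**{k:np.asarray(v) for k,v in d.items()}); return d
def world(d):
    z=d['range_z'].astype(float); v,u=np.mgrid[0:z.shape[0],0:z.shape[1]]
    P=np.stack([(u-d['cx'])/d['fx']*z,(v-d['cy'])/d['fy']*z,z],-1)
    return (P-np.asarray(d['t']))@np.asarray(d['R'])
def st():
    s=manip.get_state()
    for k in('clock','qpos','position','ee_rot','contact_force','moment','width'): print(k,np.round(s[k],4))
    return s
E
python3 - <<'E'
from h import *
st(); print(manip.pinch_z, [x for x in dir(manip) if x[0]!='_'])
for n in('scene','top','wrist'):
    d=snap(n,n+'0'); print(n,d['fx'],d['cx'],np.round(d['R'],3).tolist(),np.round(d['t'],3))
E
```

```text
total 12
drwxr-xr-x  3 agent agent 4096 Dec  7 06:35 .
drwxr-xr-x 23 root  root  4096 Dec  7 06:35 ..
drwxr-xr-x  2 agent agent 4096 Dec  7 06:35 pics
clock 0.0
qpos [ 1.008   0.2766  1.5061  0.      1.3607 -0.121 ]
position [0.2455 0.5194 0.2304]
ee_rot [-3.000e-04  2.191e-01  9.757e-01 -9.000e-04]
contact_force [-0.1737  0.173   0.3535]
moment [ 0.0393 -0.0341  0.0076]
width 0.0852
0.0187 ['MotionError', 'get_state', 'pinch_z']
scene 415.2682717584786 253.44564353453572 [[0.668, 0.744, -0.016], [0.507, -0.47, -0.722], [-0.545, 0.474, -0.692]] [-0.396 -0.214  1.497]
top 416.3171413464492 250.73004377771235 [[0.015, -1.0, -0.001], [-0.973, -0.014, -0.229], [0.229, 0.004, -0.973]] [0.012 0.601 0.984]
wrist 268.3661411328118 256.6689871262249 [[0.427, 0.904, -0.001], [0.866, -0.409, 0.288], [0.26, -0.124, -0.958]] [-0.574 -0.037  0.378]
```

View pics/scene0.png

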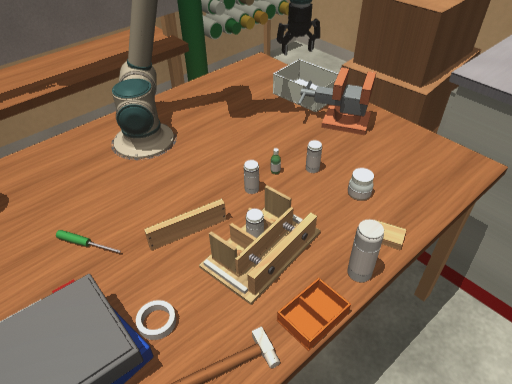

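View pics/top0.png

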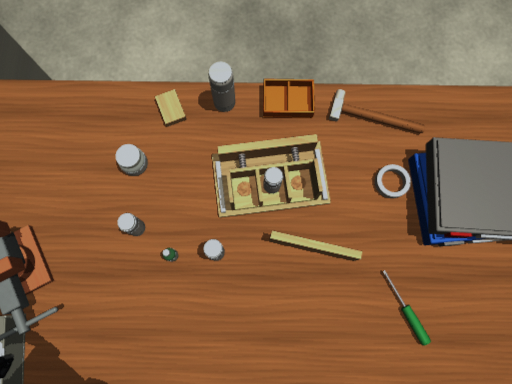

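View pics/wrist0.png

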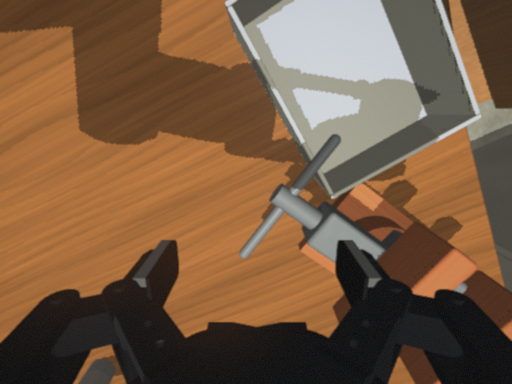

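The top view shows the crate at about (271,187) with tin_c in its middle cell, and loose tins at (128,222) and (213,249). The glue is at (169,254), the board at (315,245), the jar at (130,158) and the tape at (394,181). Next I measure them.

```bash
python3 - <<'E'
from h import *
d=dict(np.load('pics/top0.npz')); W=world(d); I=d['image']
def region(u0,u1,v0,v1,zl,zh):
    P=W[v0:v1,u0:u1].reshape(-1,3); m=(P[:,2]>zl)&(P[:,2]<zh)&(d['range_z'][v0:v1,u0:u1].ravel()>0); return P[m]
for n,b,z in [('tinL',(110,150,205,240),(.09,.11)),('tinR',(195,235,232,265),(.09,.11)),('glue',(155,185,240,268),(.07,.1)),('jar',(105,155,135,180),(.065,.085)),('tape',(370,415,160,205),(.018,.032)),('tinc',(258,290,160,190),(.113,.135)),('board',(255,370,220,270),(.062,.078)),('bench',(230,330,290,350),(-.05,.05))]:
    P=region(*b,*z); 
    c,(w,h),a=cv2.minAreaRect((P[:,:2]*1000).astype(np.float32)); print(n,len(P),'mean',np.round(P.mean(0),4),'mid',np.round((P.min(0)+P.max(0))/2,4),'rect',np.round([*c,w,h,a],1))
# crate heights
for zl,zh in [(.105,.119),(.075,.09),(.088,.1)]:
    P=region(205,340,125,225,zl,zh); 
    c,(w,h),a=cv2.minAreaRect((P[:,:2]*1000).astype(np.float32)); print(zl,len(P),np.round([*c,w,h,a],1), np.histogram(P[:,2],6))
big=cv2.resize(I[120:275,100:350],None,fx=3.2,fy=3.2,interpolation=cv2.INTER_CUBIC)[...,::-1]
cv2.imwrite('pics/crop.png',big)
s=dict(np.load('pics/scene0.npz'))
cv2.imwrite('pics/crop2.png',cv2.resize(s['image'][140:300,130:390],None,fx=3,fy=3,interpolation=cv2.INTER_CUBIC)[...,::-1])
E
```

```text
tinL 268 mean [0.5217 0.3223 0.0984] mid [0.5223 0.3235 0.0975] rect [521.7 322.9  41.7  43.1   8.3]
tinR 273 mean [0.4605 0.1108 0.0982] mid [0.461  0.112  0.0983] rect [461.  112.   43.2  43.5   0.9]
glue 45 mean [0.4498 0.2231 0.0884] mid [0.45   0.224  0.0851] rect [450.  223.8  16.   15.7  32.7]
jar 467 mean [0.6978 0.3407 0.074 ] mid [0.6986 0.3415 0.0722] rect [698.4 341.6  61.   62.6   2.7]
tape 505 mean [ 0.6578 -0.3607  0.0242] mid [ 0.6624 -0.3634  0.0249] rect [ 658.6 -365.9   89.3  108.2   12.2]
tinc 247 mean [ 0.6368 -0.0325  0.1206] mid [ 0.6372 -0.0329  0.1202] rect [637.7 -32.4  41.7  43.3  40.3]
board 778 mean [ 0.4762 -0.1408  0.0694] mid [ 0.4767 -0.1398  0.0687] rect [ 476.9 -140.3  228.    20.5   77.8]
bench 5977 mean [ 0.2932 -0.0561 -0.0005] mid [ 2.94e-01 -5.64e-02 -2.00e-04] rect [293.7 -57.4 143.5 254.3   0.9]
0.105 357 [627.9 -34.5  84.  228.    8.2] (array([ 20,  49, 132,  93,  30,  33]), array([0.10505391, 0.10737814, 0.10970237, 0.1120266 , 0.11435084,
       0.11667507, 0.1189993 ]))
0.075 1516 [665.3 -28.5 160.3 258.6   8.2] (array([ 96, 314, 644, 395,  53,  14]), array([0.07501612, 0.07746191, 0.07990771, 0.0823535 , 0.0847993 ,
       0.0872451 , 0.08969089]))
0.088 69 [627.4 -35.   82.6 227.1   8.3] (array([11,  9, 14, 12, 11, 12]), array([0.08827781, 0.0902204 , 0.09216299, 0.09410558, 0.09604817,
       0.09799076, 0.09993335]))
```

View pics/crop.png

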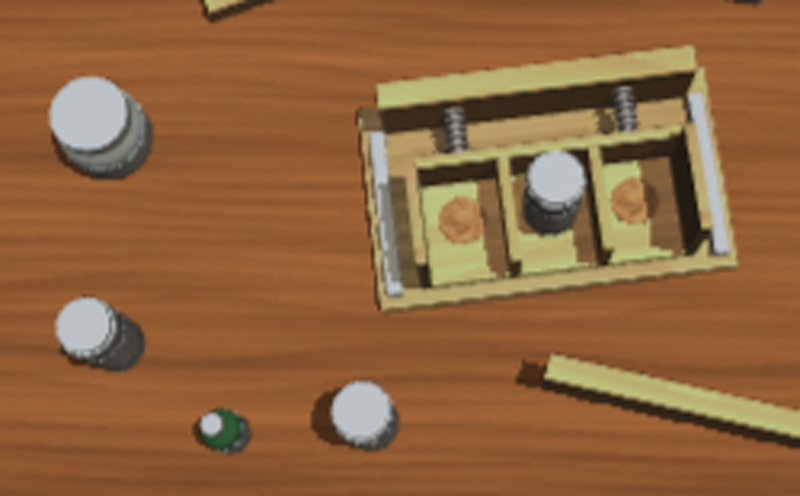

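View pics/crop2.png

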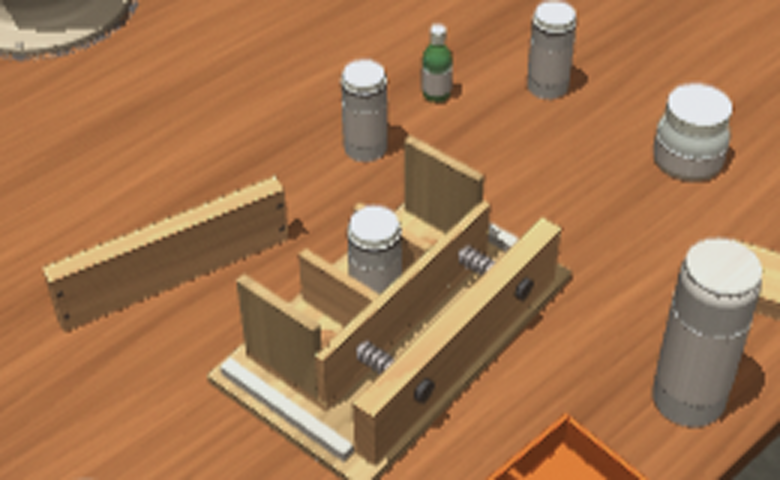

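```bash
cat >> h.py <<'E'
# tool down: yaw = world angle of tool y axis
def Rdown(yaw):
    y=np.array([np.cos(yaw),np.sin(yaw),0]); z=np.array([0,0,-1.]); return np.stack([np.cross(y,z),y,z],1)
def plan(p,yaw,jaw,rows=8,fill=8,prof=None,wrap=True):
    s=manip.get_state(); q=np.asarray(s['ee_rot']); R0=Rn.from_quat(np.r_[q[1:],q[0]]); p0=np.asarray(s['position'])
    R1=Rn.from_matrix(Rdown(yaw)); rv=(R0.inv()*R1).as_rotvec()
    w=np.ones(rows)/rows if prof is None else np.array(prof)/np.sum(prof)
    out=[];R=R0
    for k in range(rows):
        t=R.inv().apply((np.asarray(p)-p0)*w[k]); r=rv*w[k]
        out.append([jaw,*np.round(t,4),*np.round(r,4)]); R=R*Rn.from_rotvec(r)
    out+= [[jaw,0,0,0,0,0,0]]*(fill-rows)
    A=np.array(out)
    print('max mm',1000*np.linalg.norm(A[:,1:4],axis=1).max(),'deg',np.degrees(np.linalg.norm(A[:,4:],axis=1).max()))
    for r in out: print(', '.join('%g'%(x+0) for x in r)+',')
C=np.array([0.6377,-0.0327]); YC=np.radians(8.2)
ex=np.array([np.cos(YC),np.sin(YC)]); ey=np.array([-ex[1],ex[0]])
def crate(x,y): return C+ex*x+ey*y
E
python3 - <<'E'
from h import *
print(crate(0,73),crate(0,-73))
d=dict(np.load('pics/top0.npz')); W=world(d); I=d['image'].astype(int)
# cork: orange color in cells
h=cv2.cvtColor(d['image'],cv2.COLOR_RGB2HSV)
for b in [(230,260,175,205),(285,312,170,200)]:
    u0,u1,v0,v1=b
    sub=d['image'][v0:v1,u0:u1].astype(int); P=W[v0:v1,u0:u1]
    m=(sub[...,0]-sub[...,2]>60)&(sub[...,0]-sub[...,1]>30)&(P[...,2]<.03)
    print(m.sum(),P[m].mean(0), (P[m].min(0)+P[m].max(0))/2,P[m].max(0)-P[m].min(0))
plan([.522,.323,.2304],YC,.085)
E
```

```text
[-9.77421216 72.22096486] [ 11.04961216 -72.28636486]
307 [0.62502745 0.02746491 0.02198513] [0.62377225 0.03120331 0.02171384] [0.0775371  0.0536736  0.01101602]
335 [ 0.64408872 -0.11654365  0.02207549] [ 0.64081313 -0.10423433  0.02174962] [0.08129329 0.06942939 0.01202191]
max mm 42.41992456381789 deg 7.058851662580802
0.085, -0.0417, -0.0074, 0, -0.0002, 0.0001, 0.1232,
0.085, -0.0423, -0.0022, 0, -0.0002, 0.0001, 0.1232,
0.085, -0.0423, 0.003, 0, -0.0002, 0.0001, 0.1232,
0.085, -0.0416, 0.0081, 0, -0.0002, 0.0001, 0.1232,
0.085, -0.0403, 0.0132, 0, -0.0002, 0.0001, 0.1232,
0.085, -0.0383, 0.0181, 0, -0.0002, 0.0001, 0.1232,
0.085, -0.0358, 0.0226, 0, -0.0002, 0.0001, 0.1232,
0.085, -0.0328, 0.0269, 0, -0.0002, 0.0001, 0.1232,
```

>>> apply_moves(
  moves=[0.085, -0.04, -0.007, 0, 0, 0, 0.12, 0.085, -0.041, -0.002, 0, 0, 0, 0.12, 0.085, -0.041, 0.003, 0, 0, 0, 0.12, 0.085, -0.04, 0.008, 0, 0, 0, 0.12, 0.085, -0.039, 0.013, 0, 0, 0, 0.12, 0.085, -0.037, 0.018, 0, 0, 0, 0.12, 0.085, -0.035, 0.022, 0, 0, 0, 0.12, 0.085, -0.032, 0.026, 0, 0, 0, 0.12],
  newtons=35,
)

```text
clock: 0.82
position: [0.5115, 0.3306, 0.2265]
ee_rot: [-0.003, 0.655, 0.756, -0.003]
contact_force: [0.3, 1.1, -0.3]
width: 0.0853
```

```bash
python3 - <<'E'
from h import *
st()
plan([.522,.323,.15],YC,.085)
E
```

```text
clock 0.8167
qpos [0.4569 0.3335 1.4322 0.0045 1.3832 0.3129]
position [0.5115 0.3306 0.2265]
ee_rot [-0.0034  0.6547  0.7558 -0.0025]
contact_force [ 0.313   1.0665 -0.3304]
moment [ 0.0548 -0.0164 -0.0339]
width 0.0853
max mm 9.737042672187483 deg 0.058430459556743294
0.085, -0.0011, 0.0012, 0.0096, -0.001, -0.0002, 0,
0.085, -0.0011, 0.0012, 0.0096, -0.001, -0.0002, 0,
0.085, -0.0011, 0.0012, 0.0096, -0.001, -0.0002, 0,
0.085, -0.0011, 0.0012, 0.0096, -0.001, -0.0002, 0,
0.085, -0.0011, 0.0012, 0.0096, -0.001, -0.0002, 0,
0.085, -0.0011, 0.0012, 0.0096, -0.001, -0.0002, 0,
0.085, -0.0011, 0.0012, 0.0096, -0.001, -0.0002, 0,
0.085, -0.0011, 0.0012, 0.0096, -0.001, -0.0002, 0,
```

>>> apply_moves(
  moves=[0.085, -0.002, 0.002, 0.012, -0.001, 0, 0, 0.085, -0.002, 0.002, 0.012, -0.001, 0, 0, 0.085, -0.002, 0.002, 0.012, -0.001, 0, 0, 0.085, -0.001, 0.001, 0.012, -0.001, 0, 0, 0.085, -0.001, 0.001, 0.012, -0.001, 0, 0, 0.085, -0.001, 0.001, 0.01, -0.001, 0, 0, 0.085, 0, 0, 0.004, 0, 0, 0, 0.085, 0, 0, 0, 0, 0, 0],
)

```text
clock: 1.48
position: [0.5322, 0.3129, 0.1461]
ee_rot: [0.001, 0.662, 0.749, -0.001]
contact_force: [0.6, -0.4, 0.5]
width: 0.085
```

```bash
python3 - <<'E'
from h import *
s=st(); d=snap('wrist','w1'); W=world(d)
P=W[(W[...,2]>.09)&(W[...,2]<.108)&(d['range_z']>.05)]; P=P[np.hypot(P[:,0]-.522,P[:,1]-.323)<.035]; print(len(P),P.mean(0),(P.min(0)+P.max(0))/2,P.max(0)-P.min(0))
plan([.522,.323,.064],YC,.085)
E
```

```text
clock 1.4833
qpos [ 0.4204  0.3954  1.5419 -0.0027  1.2056  0.2977]
position [0.5322 0.3129 0.1461]
ee_rot [ 0.0009  0.6621  0.7495 -0.0011]
contact_force [ 0.5971 -0.3931  0.4719]
moment [0.0103 0.0505 0.0362]
width 0.085
2603 [0.52102477 0.32423123 0.09783347] [0.52129616 0.32325669 0.09528387] [0.04520322 0.04320054 0.01055567]
max mm 10.452750834110606 deg 0.13858000269724596
0.085, 0.0014, -0.0011, 0.0103, 0, 0.0003, -0.0024,
0.085, 0.0014, -0.0011, 0.0103, 0, 0.0003, -0.0024,
0.085, 0.0014, -0.0011, 0.0103, 0, 0.0003, -0.0024,
0.085, 0.0014, -0.0011, 0.0103, 0, 0.0003, -0.0024,
0.085, 0.0014, -0.0011, 0.0103, 0, 0.0003, -0.0024,
0.085, 0.0014, -0.0011, 0.0103, 0, 0.0003, -0.0024,
0.085, 0.0014, -0.0011, 0.0103, 0, 0.0003, -0.0024,
0.085, 0.0014, -0.0011, 0.0103, 0, 0.0003, -0.0024,
```

View pics/w1.png

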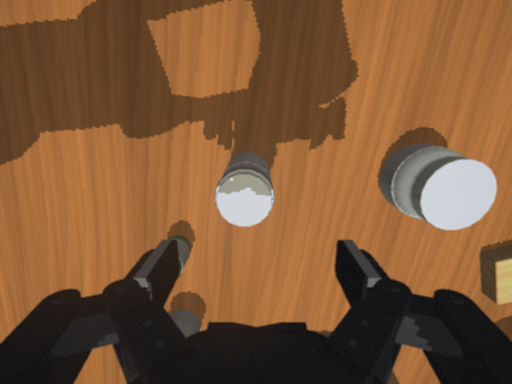

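>>> apply_moves(
  moves=[0.085, 0.003, -0.003, 0.006, 0, 0, -0.005, 0.085, 0.003, -0.003, 0.008, 0, 0.001, -0.005, 0.085, 0.003, -0.003, 0.012, 0, 0.001, -0.004, 0.085, 0.002, -0.001, 0.014, 0, 0, -0.003, 0.085, 0, 0, 0.014, 0, 0, 0, 0.085, 0, 0, 0.014, 0, 0, 0, 0.085, 0, 0, 0.01, 0, 0, 0, 0.085, 0, 0, 0.003, 0, 0, 0],
)

```text
clock: 2.2
position: [0.5207, 0.328, 0.0655]
ee_rot: [0.002, 0.653, 0.757, 0.005]
contact_force: [0.6, -0.6, -0.5]
width: 0.085
```

```bash
python3 - <<'E'
from h import *
s=st()
plan([.5215,.3235,.064],YC,.085)
E
```

```text
clock 2.2
qpos [4.4850e-01 4.6010e-01 1.6591e+00 1.2000e-03 1.0116e+00 3.0130e-01]
position [0.5207 0.328  0.0655]
ee_rot [0.0017 0.6534 0.757  0.0051]
contact_force [ 0.5807 -0.6252 -0.5064]
moment [-0.0797  0.0013 -0.0173]
width 0.085
max mm 0.6324555320336758 deg 0.07793068553221975
0.085, -0.0006, 0, 0.0002, 0.0012, -0.0005, 0.0004,
0.085, -0.0006, 0, 0.0002, 0.0012, -0.0005, 0.0004,
0.085, -0.0006, 0, 0.0002, 0.0012, -0.0005, 0.0004,
0.085, -0.0006, 0, 0.0002, 0.0012, -0.0005, 0.0004,
0.085, -0.0006, 0, 0.0002, 0.0012, -0.0005, 0.0004,
0.085, -0.0006, 0, 0.0002, 0.0012, -0.0005, 0.0004,
0.085, -0.0006, 0, 0.0002, 0.0012, -0.0005, 0.0004,
0.085, -0.0006, 0, 0.0002, 0.0012, -0.0005, 0.0004,
```

>>> apply_moves(
  moves=[0.085, -0.002, 0, 0, 0.004, -0.002, 0.002, 0.085, -0.002, 0, 0.001, 0.003, -0.001, 0.001, 0.085, -0.001, 0, 0.001, 0.001, -0.001, 0, 0.085, 0, 0, 0, 0, 0, 0, 0.04, 0, 0, 0, 0, 0, 0, 0.04, 0, 0, 0, 0, 0, 0, 0.04, 0, 0, 0, 0, 0, 0, 0.04, 0, 0, 0, 0, 0, 0],
  newtons=35,
)

```text
clock: 2.87
position: [0.5227, 0.3236, 0.0659]
ee_rot: [0.001, 0.655, 0.756, 0.002]
contact_force: [-0.3, -0.6, -0.9]
width: 0.045
```

```bash
python3 - <<'E'
from h import *
s=st()
E
```

```text
clock 2.8667
qpos [ 4.4130e-01  4.6140e-01  1.6553e+00 -3.0000e-04  1.0194e+00  2.9790e-01]
position [0.5227 0.3236 0.0659]
ee_rot [0.0012 0.6545 0.756  0.0025]
contact_force [-0.3315 -0.6167 -0.8948]
moment [-0.0183  0.0556  0.0375]
width 0.045
```

>>> apply_moves(
  moves=[0.04, 0, 0, 0, 0, 0, 0, 0.04, 0, 0, -0.01, 0, 0, 0, 0.04, 0, 0, -0.02, 0, 0, 0, 0.04, 0, 0, -0.03, 0, 0, 0, 0.04, 0, 0, -0.03, 0, 0, 0, 0.04, 0, 0, -0.03, 0, 0, 0, 0.04, 0, 0, -0.025, 0, 0, 0, 0.04, 0, 0, -0.01, 0, 0, 0],
)

```text
clock: 3.53
position: [0.5185, 0.3216, 0.2251]
ee_rot: [-0.001, 0.654, 0.756, -0.003]
contact_force: [0.3, 1.1, -1.2]
width: 0.0453
```

```bash
python3 - <<'E'
from h import *
s=st(); 
p=crate(0,.073); print(p)
plan([*p,.22],YC,.04,prof=[.5,.8,1,1,1,.8,.5,.2])
E
```

```text
clock 3.5333
qpos [ 4.4150e-01  3.3610e-01  1.4316e+00 -5.0000e-04  1.3810e+00  2.9790e-01]
position [0.5185 0.3216 0.2251]
ee_rot [-0.0012  0.6545  0.7561 -0.0034]
contact_force [ 0.2608  1.0989 -1.2326]
moment [ 0.0979 -0.0754 -0.0215]
width 0.0453
[0.62728809 0.03955366]
max mm 52.11535282428778 deg 0.0727001941092244
0.04, -0.0254, 0.0058, 0.0005, -0.0006, 0.0002, 0.0001,
0.04, -0.0407, 0.0093, 0.0007, -0.0009, 0.0004, 0.0001,
0.04, -0.0508, 0.0116, 0.0009, -0.0012, 0.0004, 0.0001,
0.04, -0.0508, 0.0116, 0.0009, -0.0012, 0.0004, 0.0001,
0.04, -0.0508, 0.0116, 0.0009, -0.0012, 0.0004, 0.0001,
0.04, -0.0407, 0.0093, 0.0007, -0.0009, 0.0004, 0.0001,
0.04, -0.0254, 0.0058, 0.0004, -0.0006, 0.0002, 0.0001,
0.04, -0.0102, 0.0023, 0.0002, -0.0002, 0.0001, 0,
```

>>> apply_moves(
  moves=[0.04, -0.02, 0.005, 0, 0, 0, 0, 0.04, -0.03, 0.007, 0.001, -0.001, 0, 0, 0.04, -0.036, 0.008, 0.001, -0.001, 0, 0, 0.04, -0.038, 0.009, 0.001, -0.001, 0, 0, 0.04, -0.038, 0.009, 0.001, -0.001, 0, 0, 0.04, -0.038, 0.009, 0.001, 0, 0, 0, 0.04, -0.03, 0.007, 0.001, 0, 0, 0, 0.04, -0.02, 0.005, 0, 0, 0, 0],
)

```text
clock: 4.2
position: [0.6169, 0.081, 0.2303]
ee_rot: [0.003, 0.65, 0.76, 0.006]
contact_force: [-0.5, 0.4, -1.7]
width: 0.0449
```

```bash
python3 - <<'E'
from h import *
s=st(); 
p=crate(0,.073); print(p)
plan([*p,.19],YC,.04,prof=[1,1,1,1,.6,.4,.2,.1])
E
```

```text
clock 4.2
qpos [ 0.0154  0.3404  1.4124  0.0059  1.3759 -0.1416]
position [0.6169 0.081  0.2303]
ee_rot [0.0029 0.6498 0.76   0.0064]
contact_force [-0.5224  0.3794 -1.7232]
moment [-0.0341  0.001   0.0241]
width 0.0449
[0.62728809 0.03955366]
max mm 11.12924076476019 deg 0.20785026236729784
0.04, -0.0081, 0.0006, 0.0076, 0.0026, -0.0008, 0.0024,
0.04, -0.0081, 0.0006, 0.0076, 0.0026, -0.0008, 0.0024,
0.04, -0.0081, 0.0007, 0.0076, 0.0026, -0.0008, 0.0024,
0.04, -0.008, 0.0007, 0.0076, 0.0026, -0.0008, 0.0024,
0.04, -0.0048, 0.0005, 0.0046, 0.0015, -0.0005, 0.0015,
0.04, -0.0032, 0.0003, 0.003, 0.001, -0.0003, 0.001,
0.04, -0.0016, 0.0002, 0.0015, 0.0005, -0.0002, 0.0005,
0.04, -0.0008, 0.0001, 0.0008, 0.0003, -0.0001, 0.0002,
```

>>> apply_moves(
  moves=[0.04, -0.01, 0.001, 0.006, 0.003, 0, 0.003, 0.04, -0.008, 0.001, 0.007, 0.003, -0.001, 0.003, 0.04, -0.006, 0.001, 0.007, 0.002, -0.001, 0.002, 0.04, -0.005, 0.001, 0.006, 0.001, -0.001, 0.002, 0.04, -0.003, 0, 0.004, 0, 0, 0, 0.04, -0.001, 0, 0.002, 0, 0, 0, 0.04, 0, 0, 0, 0, 0, 0, 0.04, 0, 0, 0, 0, 0, 0],
)

```text
clock: 4.87
position: [0.6252, 0.047, 0.1943]
ee_rot: [-0.001, 0.655, 0.756, 0.001]
contact_force: [0.3, -0.4, -1.4]
width: 0.0452
```

```bash
python3 - <<'E'
from h import *
s=st(); snap('wrist','w2')
p=crate(0,.073); print(p)
plan([*p,.14],YC,.04)
E
```

```text
clock 4.8667
qpos [-0.0375  0.3749  1.449   0.0029  1.318  -0.1816]
position [0.6252 0.047  0.1943]
ee_rot [-0.001   0.6546  0.7559  0.001 ]
contact_force [ 0.3115 -0.3789 -1.44  ]
moment [ 0.0213 -0.0248  0.0351]
width 0.0452
[0.62728809 0.03955366]
max mm 6.873863542433759 deg 0.02291831180523293
0.04, -0.001, 0.0001, 0.0068, 0, -0.0004, 0,
0.04, -0.001, 0.0001, 0.0068, 0, -0.0004, 0,
0.04, -0.001, 0.0001, 0.0068, 0, -0.0004, 0,
0.04, -0.001, 0.0001, 0.0068, 0, -0.0004, 0,
0.04, -0.001, 0.0001, 0.0068, 0, -0.0004, 0,
0.04, -0.001, 0.0001, 0.0068, 0, -0.0004, 0,
0.04, -0.001, 0.0001, 0.0068, 0, -0.0004, 0,
0.04, -0.001, 0.0001, 0.0068, 0, -0.0004, 0,
```

View pics/w2.png

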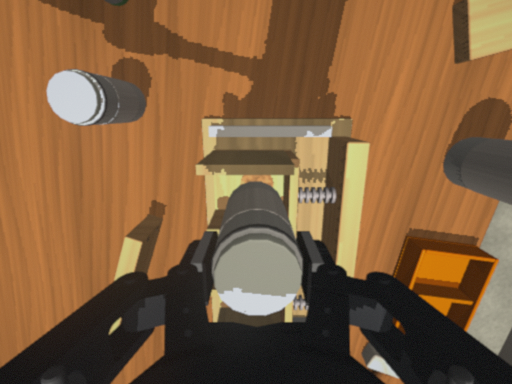

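>>> apply_moves(
  moves=[0.04, -0.003, 0, 0.002, 0, 0, 0, 0.04, -0.003, 0, 0.004, 0, -0.001, 0, 0.04, -0.002, 0.001, 0.008, 0, -0.001, 0, 0.04, 0, 0, 0.012, 0, 0, 0, 0.04, 0, 0, 0.014, 0, 0, 0, 0.04, 0, 0, 0.014, 0, 0, 0, 0.04, 0, 0, 0.01, 0, 0, 0, 0.04, 0, 0, 0.004, 0, 0, 0],
)

```text
clock: 5.58
position: [0.6297, 0.0396, 0.1246]
ee_rot: [0.003, 0.654, 0.757, 0.003]
contact_force: [-0.4, 0.5, -2.1]
width: 0.0448
```

```bash
python3 - <<'E'
from h import *
s=st()
p=crate(0,.073)
plan([*p,.09],YC,.04,rows=8)
E
```

```text
clock 5.5833
qpos [-4.7700e-02  4.2690e-01  1.5474e+00  7.0000e-04  1.1597e+00 -1.9380e-01]
position [0.6297 0.0396 0.1246]
ee_rot [0.0028 0.6537 0.7567 0.0026]
contact_force [-0.4072  0.478  -2.0899]
moment [-0.0567 -0.0329  0.0073]
width 0.0448
max mm 4.310452412450461 deg 0.05465669015327115
0.04, 0, -0.0003, 0.0043, 0.0009, 0.0001, 0.0003,
0.04, 0, -0.0003, 0.0043, 0.0009, 0.0001, 0.0003,
0.04, 0, -0.0003, 0.0043, 0.0009, 0.0001, 0.0003,
0.04, 0, -0.0003, 0.0043, 0.0009, 0.0001, 0.0003,
0.04, 0, -0.0003, 0.0043, 0.0009, 0.0001, 0.0003,
0.04, 0, -0.0003, 0.0043, 0.0009, 0.0001, 0.0003,
0.04, 0, -0.0003, 0.0043, 0.0009, 0.0001, 0.0003,
0.04, 0, -0.0003, 0.0043, 0.0009, 0.0001, 0.0003,
```

>>> apply_moves(
  moves=[0.04, 0, -0.001, 0.007, 0.003, 0, 0.001, 0.04, 0, -0.001, 0.006, 0.002, 0, 0, 0.04, 0, 0, 0.006, 0.001, 0, 0, 0.04, 0, 0, 0.006, 0, 0, 0, 0.04, 0, 0, 0.004, 0, 0, 0, 0.04, 0, 0, 0.003, 0, 0, 0, 0.04, 0, 0, 0.002, 0, 0, 0, 0.04, 0, 0, 0, 0, 0, 0],
)

```text
clock: 6.25
position: [0.629, 0.039, 0.088]
ee_rot: [0.002, 0.654, 0.756, 0.001]
contact_force: [0.9, -1.1, -1.5]
width: 0.0448
```

```bash
python3 - <<'E'
from h import *
s=st()
p=crate(0,.073)
plan([*p,.089],YC,.04,rows=4)
E
```

```text
clock 6.25
qpos [-4.8000e-02  4.6040e-01  1.5916e+00 -8.0000e-04  1.0860e+00 -1.9220e-01]
position [0.629 0.039 0.088]
ee_rot [0.0016 0.6542 0.7563 0.0008]
contact_force [ 0.8596 -1.0545 -1.4637]
moment [-0.0071 -0.0391  0.0058]
width 0.0448
max mm 0.4898979485566356 deg 0.05898961545062359
0.04, 0.0002, -0.0004, -0.0002, 0.0009, 0.0003, 0.0004,
0.04, 0.0002, -0.0004, -0.0002, 0.0009, 0.0003, 0.0004,
0.04, 0.0002, -0.0004, -0.0002, 0.0009, 0.0003, 0.0004,
0.04, 0.0002, -0.0004, -0.0002, 0.0009, 0.0003, 0.0004,
0.04, 0, 0, 0, 0, 0, 0,
0.04, 0, 0, 0, 0, 0, 0,
0.04, 0, 0, 0, 0, 0, 0,
0.04, 0, 0, 0, 0, 0, 0,
```

>>> apply_moves(
  moves=[0.04, 0, -0.001, 0.001, 0.002, 0, 0.001, 0.04, 0, -0.001, 0.001, 0.001, 0, 0, 0.04, 0, 0, 0.001, 0, 0, 0, 0.04, 0, 0, 0.001, 0, 0, 0, 0.04, 0, 0, 0, 0, 0, 0, 0.04, 0, 0, 0, 0, 0, 0, 0.04, 0, 0, 0, 0, 0, 0, 0.04, 0, 0, 0, 0, 0, 0],
)

```text
clock: 6.92
position: [0.6293, 0.0388, 0.0878]
ee_rot: [0.004, 0.655, 0.756, 0.002]
contact_force: [-0.7, -0.3, 1.6]
width: 0.0453
```

```bash
python3 - <<'E'
from h import *
s=st()
E
```

```text
clock 6.9167
qpos [-4.8100e-02  4.5880e-01  1.5951e+00 -1.2000e-03  1.0796e+00 -1.9110e-01]
position [0.6293 0.0388 0.0878]
ee_rot [0.0035 0.6546 0.756  0.0021]
contact_force [-0.7337 -0.2511  1.5932]
moment [ 0.0149 -0.0099 -0.0168]
width 0.0453
```

>>> apply_moves(
  moves=[0.04, 0, -0.001, -0.001, 0.003, 0, 0, 0.04, 0, -0.001, 0, 0.002, 0, 0, 0.04, 0, 0, 0.001, 0, 0, 0, 0.04, 0, 0, 0, 0, 0, 0, 0.06, 0, 0, 0, 0, 0, 0, 0.07, 0, 0, 0, 0, 0, 0, 0.085, 0, 0, 0, 0, 0, 0, 0.085, 0, 0, 0, 0, 0, 0],
)

```text
clock: 7.58
position: [0.6269, 0.0383, 0.0873]
ee_rot: [0.001, 0.655, 0.756, -0.0]
contact_force: [0.3, -1.0, -0.3]
width: 0.0846
```

```bash
python3 - <<'E'
from h import *
s=st()
E
```

```text
clock 7.5833
qpos [-0.0483  0.4593  1.5958 -0.0028  1.0849 -0.1905]
position [0.6269 0.0383 0.0873]
ee_rot [ 1.400e-03  6.546e-01  7.560e-01 -5.000e-04]
contact_force [ 0.3496 -0.9847 -0.3142]
moment [-0.0186 -0.0278  0.0157]
width 0.0846
```

>>> apply_moves(
  moves=[0.085, 0, 0, -0.005, 0, 0, 0, 0.085, 0, 0, -0.01, 0, 0, 0, 0.085, 0, 0, -0.018, 0, 0, 0, 0.085, 0, 0, -0.02, 0, 0, 0, 0.085, 0, 0, -0.02, 0, 0, 0, 0.085, 0, -0.005, -0.015, 0, 0, 0, 0.085, 0.005, -0.015, -0.01, 0, 0, 0, 0.085, 0.009, -0.025, 0, 0, 0, 0],
)

```text
clock: 8.25
position: [0.5842, 0.0449, 0.193]
ee_rot: [0.003, 0.655, 0.756, 0.001]
contact_force: [0.5, 0.1, 0.7]
width: 0.085
```

```bash
python3 - <<'E'
from h import *
s=st()
d=snap('top','t1'); W=world(d)
P=W[155:215,225:265].reshape(-1,3);
for b in[(195,235,232,265)]:
    u0,u1,v0,v1=b;Q=W[v0:v1,u0:u1].reshape(-1,3);Q=Q[(Q[:,2]>.09)&(Q[:,2]<.11)];print(len(Q),Q.mean(0))
plan([.4608,.1115,.16],YC,.085)
E
```

```text
clock 8.25
qpos [-0.0402  0.3125  1.549  -0.0032  1.274  -0.1816]
position [0.5842 0.0449 0.193 ]
ee_rot [3.300e-03 6.550e-01 7.556e-01 7.000e-04]
contact_force [0.515  0.113  0.6592]
moment [ 0.0156  0.0223 -0.0108]
width 0.085
0 [nan nan nan]
max mm 17.042006924068538 deg 0.0308547215431189
0.085, 0.0101, -0.0131, 0.0041, -0.0005, 0.0002, 0,
0.085, 0.0101, -0.0131, 0.0041, -0.0005, 0.0002, 0,
0.085, 0.0101, -0.0131, 0.0041, -0.0005, 0.0002, 0,
0.085, 0.0101, -0.0131, 0.0041, -0.0005, 0.0002, 0,
0.085, 0.0101, -0.0131, 0.0041, -0.0005, 0.0002, 0,
0.085, 0.0101, -0.0131, 0.0041, -0.0005, 0.0002, 0,
0.085, 0.0101, -0.0131, 0.0041, -0.0005, 0.0002, 0,
0.085, 0.0101, -0.0131, 0.0041, -0.0005, 0.0002, 0,<stdin>:6: RuntimeWarning: Mean of empty slice.
  ret = um.true_divide(
```

View pics/t1.png

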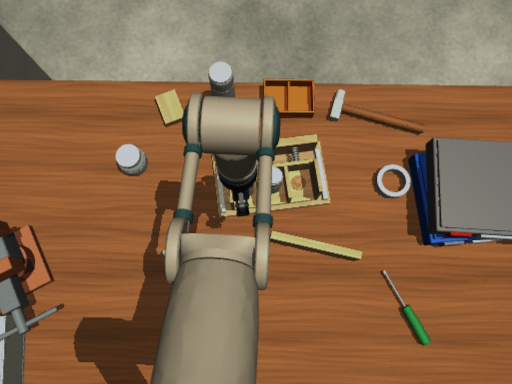

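The arm hides the crate's left cell from above; everything else is in place. On to the second tin.

>>> apply_moves(
  moves=[0.085, 0.01, -0.018, 0.002, 0, 0, 0, 0.085, 0.013, -0.018, 0.003, -0.001, 0, 0, 0.085, 0.014, -0.017, 0.004, -0.001, 0, 0, 0.085, 0.014, -0.015, 0.006, -0.001, 0, 0, 0.085, 0.011, -0.01, 0.006, 0, 0, 0, 0.085, 0.007, -0.006, 0.006, 0, 0, 0, 0.085, 0.003, -0.003, 0.004, 0, 0, 0, 0.085, 0, 0, 0.002, 0, 0, 0],
)

```text
clock: 8.97
position: [0.4755, 0.1073, 0.1657]
ee_rot: [0.004, 0.655, 0.756, 0.003]
contact_force: [-0.3, 0.4, 0.2]
width: 0.0854
```

```bash
python3 - <<'E'
from h import *
s=st(); d=snap('wrist','w3'); W=world(d)
P=W[(W[...,2]>.09)&(W[...,2]<.108)&(d['range_z']>.05)]; P=P[np.hypot(P[:,0]-.461,P[:,1]-.1115)<.035]; print(len(P),P.mean(0),(P.min(0)+P.max(0))/2,P.max(0)-P.min(0))
plan([.4608,.1115,.064],YC,.085)
E
```

```text
clock 8.9667
qpos [ 0.0809  0.1884  1.7976 -0.0027  1.1454 -0.0608]
position [0.4755 0.1073 0.1657]
ee_rot [0.0045 0.6548 0.7558 0.0028]
contact_force [-0.3376  0.4167  0.1504]
moment [-0.0078 -0.0245  0.0398]
width 0.0854
2163 [0.45972206 0.11194381 0.09776737] [0.45956524 0.1109483  0.09531368] [0.04537171 0.04364619 0.01062702]
max mm 12.872839624573903 deg 0.0727001941092244
0.085, 0.0009, -0.0019, 0.0127, 0.0012, 0.0004, -0.0001,
0.085, 0.0009, -0.0019, 0.0127, 0.0012, 0.0004, -0.0001,
0.085, 0.0009, -0.0019, 0.0127, 0.0012, 0.0004, -0.0001,
0.085, 0.0008, -0.0019, 0.0127, 0.0012, 0.0004, -0.0001,
0.085, 0.0008, -0.0018, 0.0127, 0.0012, 0.0004, -0.0001,
0.085, 0.0008, -0.0018, 0.0127, 0.0012, 0.0004, -0.0001,
0.085, 0.0008, -0.0018, 0.0127, 0.0012, 0.0004, -0.0001,
0.085, 0.0008, -0.0018, 0.0127, 0.0012, 0.0004, -0.0001,
```

View pics/w3.png

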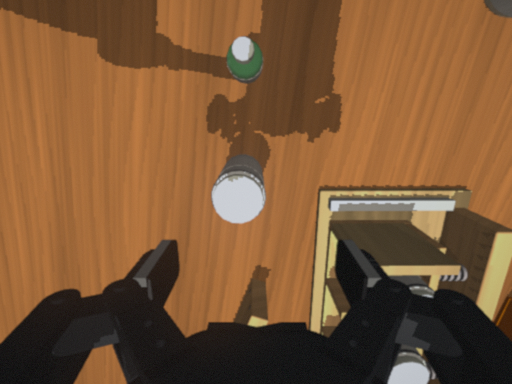

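>>> apply_moves(
  moves=[0.085, 0.002, -0.004, 0.01, 0.003, 0.001, 0, 0.085, 0.002, -0.004, 0.012, 0.003, 0.001, 0, 0.085, 0.002, -0.004, 0.015, 0.002, 0.001, 0, 0.085, 0.001, -0.003, 0.016, 0.001, 0, 0, 0.085, 0, 0, 0.016, 0, 0, 0, 0.085, 0, 0, 0.015, 0, 0, 0, 0.085, 0, 0, 0.01, 0, 0, 0, 0.085, 0, 0, 0.004, 0, 0, 0],
)

```text
clock: 9.68
position: [0.4681, 0.109, 0.0619]
ee_rot: [0.004, 0.657, 0.754, 0.002]
contact_force: [0.7, 0.2, 0.0]
width: 0.0849
```

```bash
python3 - <<'E'
from h import *
s=st()
plan([.4602,.1115,.065],YC,.085,rows=3)
E
```

```text
clock 9.6833
qpos [ 0.0853  0.2966  1.9571 -0.0025  0.8793 -0.0513]
position [0.4681 0.109  0.0619]
ee_rot [0.0037 0.6566 0.7542 0.0024]
contact_force [0.6806 0.2328 0.0199]
moment [-0.0077  0.0064 -0.0287]
width 0.0849
max mm 2.9832867780352594 deg 0.19037379573914487
0.085, 0.0012, -0.0025, -0.0011, 0.0028, 0.0008, -0.0016,
0.085, 0.0012, -0.0025, -0.001, 0.0028, 0.0008, -0.0016,
0.085, 0.0012, -0.0025, -0.001, 0.0028, 0.0008, -0.0016,
0.085, 0, 0, 0, 0, 0, 0,
0.085, 0, 0, 0, 0, 0, 0,
0.085, 0, 0, 0, 0, 0, 0,
0.085, 0, 0, 0, 0, 0, 0,
0.085, 0, 0, 0, 0, 0, 0,
```

>>> apply_moves(
  moves=[0.085, 0.001, -0.003, -0.001, 0.003, 0.001, -0.002, 0.085, 0.001, -0.003, -0.001, 0.003, 0.001, -0.002, 0.085, 0.001, -0.002, -0.001, 0.002, 0, -0.001, 0.085, 0, 0, 0, 0, 0, 0, 0.04, 0, 0, 0, 0, 0, 0, 0.04, 0, 0, 0, 0, 0, 0, 0.04, 0, 0, 0, 0, 0, 0, 0.04, 0, 0, 0, 0, 0, 0],
)

```text
clock: 10.35
position: [0.4613, 0.1103, 0.0663]
ee_rot: [0.001, 0.655, 0.756, 0.001]
contact_force: [-0.7, 0.3, -1.5]
width: 0.0452
```

```bash
python3 - <<'E'
from h import *
s=st()
E
```

```text
clock 10.35
qpos [ 8.8200e-02  2.8550e-01  1.9601e+00 -6.0000e-04  8.9370e-01 -5.3700e-02]
position [0.4613 0.1103 0.0663]
ee_rot [9.000e-04 6.551e-01 7.556e-01 7.000e-04]
contact_force [-0.6605  0.3433 -1.5078]
moment [ 0.0254 -0.0267  0.0175]
width 0.0452
```

>>> apply_moves(
  moves=[0.04, 0, 0, -0.005, 0, 0, 0, 0.04, 0, 0, -0.015, 0, 0, 0, 0.04, 0, 0, -0.028, 0, 0, 0, 0.04, 0, 0, -0.03, 0, 0, 0, 0.04, 0, 0, -0.03, 0, 0, 0, 0.04, 0, 0, -0.03, 0, 0, 0, 0.04, -0.006, 0.004, -0.016, 0, 0, 0, 0.04, -0.012, 0.008, -0.006, 0, 0, 0],
)

```text
clock: 11.02
position: [0.4702, 0.0952, 0.2318]
ee_rot: [-0.003, 0.654, 0.756, -0.003]
contact_force: [0.7, -0.7, -1.5]
width: 0.0451
```

```bash
python3 - <<'E'
from h import *
s=st()
p=crate(0,-.073); print(p)
plan([*p,.225],YC,.04,prof=[.7,.9,1,1,1,1,.8,.5])
E
```

```text
clock 11.0167
qpos [ 5.4200e-02  1.3630e-01  1.6887e+00  7.0000e-04  1.3257e+00 -9.0800e-02]
position [0.4702 0.0952 0.2318]
ee_rot [-0.0035  0.6541  0.7564 -0.0029]
contact_force [ 0.6851 -0.7033 -1.4855]
moment [ 0.0024 -0.072  -0.0507]
width 0.0451
[ 0.64811191 -0.10495366]
max mm 38.83979917558791 deg 0.07622707681343151
0.04, -0.0227, 0.0149, 0.0005, -0.0009, -0.0001, 0.0002,
0.04, -0.0292, 0.0192, 0.0007, -0.0012, -0.0002, 0.0002,
0.04, -0.0324, 0.0214, 0.0008, -0.0013, -0.0002, 0.0002,
0.04, -0.0324, 0.0214, 0.0008, -0.0013, -0.0002, 0.0002,
0.04, -0.0324, 0.0214, 0.0009, -0.0013, -0.0002, 0.0002,
0.04, -0.0324, 0.0214, 0.0009, -0.0013, -0.0002, 0.0002,
0.04, -0.0259, 0.0171, 0.0008, -0.001, -0.0002, 0.0002,
0.04, -0.0162, 0.0107, 0.0005, -0.0006, -0.0001, 0.0001,
```

>>> apply_moves(
  moves=[0.04, -0.022, 0.015, 0, -0.001, 0, 0, 0.04, -0.028, 0.019, 0, -0.001, 0, 0, 0.04, -0.032, 0.021, 0.001, -0.001, 0, 0, 0.04, -0.032, 0.021, 0.001, -0.001, 0, 0, 0.04, -0.032, 0.021, 0.001, -0.001, 0, 0, 0.04, -0.028, 0.019, 0.001, -0.001, 0, 0, 0.04, -0.02, 0.013, 0.001, 0, 0, 0, 0.04, -0.01, 0.006, 0, 0, 0, 0],
)

```text
clock: 11.68
position: [0.6397, -0.0936, 0.2317]
ee_rot: [0.002, 0.652, 0.758, 0.003]
contact_force: [-0.2, 0.3, -1.6]
width: 0.0452
```

```bash
python3 - <<'E'
from h import *
s=st()
p=crate(0,-.073)
plan([*p,.195],YC,.04)
E
```

```text
clock 11.6833
qpos [-0.2551  0.3808  1.3462  0.0039  1.4091 -0.4051]
position [ 0.6397 -0.0936  0.2317]
ee_rot [0.0016 0.6524 0.7579 0.0029]
contact_force [-0.1945  0.2603 -1.6392]
moment [ 0.0493 -0.0119 -0.0389]
width 0.0452
max mm 4.935585071701227 deg 0.06582783895902632
0.04, -0.0016, 0.0008, 0.0046, 0.0008, -0.0002, 0.0008,
0.04, -0.0016, 0.0008, 0.0046, 0.0008, -0.0002, 0.0008,
0.04, -0.0016, 0.0008, 0.0046, 0.0008, -0.0002, 0.0008,
0.04, -0.0016, 0.0008, 0.0046, 0.0008, -0.0002, 0.0008,
0.04, -0.0016, 0.0008, 0.0046, 0.0008, -0.0002, 0.0008,
0.04, -0.0016, 0.0008, 0.0046, 0.0008, -0.0002, 0.0008,
0.04, -0.0016, 0.0008, 0.0046, 0.0008, -0.0002, 0.0008,
0.04, -0.0016, 0.0008, 0.0046, 0.0008, -0.0002, 0.0008,
```

>>> apply_moves(
  moves=[0.04, -0.006, 0.003, 0.003, 0.002, 0, 0.003, 0.04, -0.004, 0.002, 0.006, 0.002, 0, 0.002, 0.04, -0.003, 0.001, 0.008, 0.001, -0.001, 0.001, 0.04, 0, 0, 0.009, 0, 0, 0, 0.04, 0, 0, 0.008, 0, 0, 0, 0.04, 0, 0, 0.004, 0, 0, 0, 0.04, 0, 0, 0, 0, 0, 0, 0.04, 0, 0, 0, 0, 0, 0],
)

```text
clock: 12.35
position: [0.6435, -0.102, 0.1878]
ee_rot: [-0.004, 0.654, 0.756, -0.001]
contact_force: [0.7, 0.9, -0.5]
width: 0.045
```

```bash
python3 - <<'E'
from h import *
s=st()
p=crate(0,-.073); snap('wrist','w4')
plan([*p,.125],YC,.04)
E
```

```text
clock 12.35
qpos [-0.2655  0.4195  1.3934  0.0029  1.3372 -0.411 ]
position [ 0.6435 -0.102   0.1878]
ee_rot [-4.500e-03  6.541e-01  7.564e-01 -6.000e-04]
contact_force [ 0.7006  0.8756 -0.5327]
moment [-0.007  -0.0118  0.0361]
width 0.045
max mm 7.938513714795736 deg 0.06582783895902632
0.04, -0.0005, 0.0006, 0.0079, -0.0008, -0.0008, 0.0002,
0.04, -0.0005, 0.0006, 0.0079, -0.0008, -0.0008, 0.0002,
0.04, -0.0005, 0.0006, 0.0079, -0.0008, -0.0008, 0.0002,
0.04, -0.0005, 0.0005, 0.0079, -0.0008, -0.0008, 0.0002,
0.04, -0.0005, 0.0005, 0.0079, -0.0008, -0.0008, 0.0002,
0.04, -0.0005, 0.0005, 0.0079, -0.0008, -0.0008, 0.0002,
0.04, -0.0005, 0.0005, 0.0079, -0.0008, -0.0008, 0.0002,
0.04, -0.0005, 0.0005, 0.0079, -0.0008, -0.0008, 0.0002,
```

View pics/w4.png

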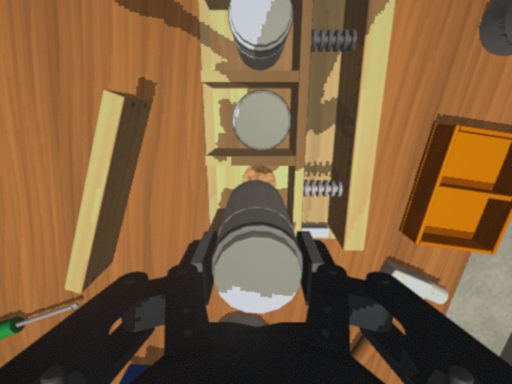

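The first tin stands upright in the left cell (262,25), with tin_c at (262,120). The second is held above the right cell.

>>> apply_moves(
  moves=[0.04, -0.002, 0.002, 0.003, -0.002, -0.002, 0, 0.04, -0.001, 0.002, 0.005, -0.001, -0.002, 0, 0.04, -0.001, 0.001, 0.008, -0.001, -0.001, 0, 0.04, 0, 0, 0.012, 0, 0, 0, 0.04, 0, 0, 0.013, 0, 0, 0, 0.04, 0, 0, 0.012, 0, 0, 0, 0.04, 0, 0, 0.008, 0, 0, 0, 0.04, 0, 0, 0.003, 0, 0, 0],
)

```text
clock: 13.07
position: [0.6523, -0.1058, 0.1224]
ee_rot: [0.003, 0.654, 0.757, 0.001]
contact_force: [-0.5, -0.9, -1.4]
width: 0.0446
```

```bash
python3 - <<'E'
from h import *
s=st()
p=crate(0,-.073)
plan([*p,.089],YC,.04)
E
```

```text
clock 13.0667
qpos [-2.6570e-01  4.7070e-01  1.4770e+00 -6.0000e-04  1.1876e+00 -4.1110e-01]
position [ 0.6523 -0.1058  0.1224]
ee_rot [0.0029 0.6538 0.7567 0.0011]
contact_force [-0.4938 -0.9197 -1.3928]
moment [ 0.0085 -0.0315  0.0443]
width 0.0446
max mm 4.2343830719480255 deg 0.04928769318002913
0.04, 0.0002, -0.0005, 0.0042, 0.0007, 0.0004, 0.0003,
0.04, 0.0002, -0.0005, 0.0042, 0.0007, 0.0004, 0.0003,
0.04, 0.0002, -0.0005, 0.0042, 0.0007, 0.0004, 0.0003,
0.04, 0.0002, -0.0005, 0.0042, 0.0007, 0.0004, 0.0003,
0.04, 0.0002, -0.0005, 0.0042, 0.0007, 0.0004, 0.0003,
0.04, 0.0002, -0.0005, 0.0042, 0.0007, 0.0004, 0.0003,
0.04, 0.0002, -0.0005, 0.0042, 0.0007, 0.0004, 0.0003,
0.04, 0.0002, -0.0005, 0.0042, 0.0007, 0.0004, 0.0003,
```

>>> apply_moves(
  moves=[0.04, 0, -0.002, 0.005, 0.002, 0.001, 0.001, 0.04, 0, -0.001, 0.006, 0.002, 0.001, 0, 0.04, 0, -0.001, 0.006, 0.001, 0, 0, 0.04, 0, 0, 0.005, 0, 0, 0, 0.04, 0, 0, 0.004, 0, 0, 0, 0.04, 0, 0, 0.003, 0, 0, 0, 0.04, 0, 0, 0.002, 0, 0, 0, 0.04, 0, 0, 0.001, 0, 0, 0],
)

```text
clock: 13.73
position: [0.6492, -0.1071, 0.0882]
ee_rot: [0.001, 0.654, 0.756, 0.0]
contact_force: [-0.5, 0.4, 5.6]
width: 0.0448
```

```bash
python3 - <<'E'
from h import *
s=st()
p=crate(0,-.073)
plan([*p,.089],YC,.04,rows=2)
E
```

```text
clock 13.7333
qpos [-2.6870e-01  4.9720e-01  1.5237e+00 -9.0000e-04  1.1178e+00 -4.1250e-01]
position [ 0.6492 -0.1071  0.0882]
ee_rot [1.500e-03 6.543e-01 7.562e-01 2.000e-04]
contact_force [-0.5077  0.4189  5.6203]
moment [0.0567 0.1218 0.0019]
width 0.0448
max mm 1.2369316876852983 deg 0.09185212201974531
0.04, 0.0011, -0.0004, -0.0004, 0.0011, 0.001, 0.0006,
0.04, 0.0011, -0.0004, -0.0004, 0.0011, 0.001, 0.0006,
0.04, 0, 0, 0, 0, 0, 0,
0.04, 0, 0, 0, 0, 0, 0,
0.04, 0, 0, 0, 0, 0, 0,
0.04, 0, 0, 0, 0, 0, 0,
0.04, 0, 0, 0, 0, 0, 0,
0.04, 0, 0, 0, 0, 0, 0,
```

On the floor with 5.6 N of contact. A small correction, then release.

>>> apply_moves(
  moves=[0.04, 0.001, -0.001, -0.001, 0.002, 0.001, 0, 0.04, 0.001, 0, 0, 0.001, 0.001, 0, 0.04, 0, 0, 0.001, 0, 0, 0, 0.04, 0, 0, 0, 0, 0, 0, 0.06, 0, 0, 0, 0, 0, 0, 0.07, 0, 0, 0, 0, 0, 0, 0.085, 0, 0, 0, 0, 0, 0, 0.085, 0, 0, 0, 0, 0, 0],
)

```text
clock: 14.4
position: [0.6491, -0.1052, 0.0899]
ee_rot: [0.001, 0.654, 0.756, 0.001]
contact_force: [0.1, -0.2, -0.3]
width: 0.085
```

>>> apply_moves(
  moves=[0.085, 0, 0, -0.005, 0, 0, 0, 0.085, 0, 0, -0.01, 0, 0, 0, 0.085, 0, 0, -0.018, 0, 0, 0, 0.085, 0, 0, -0.02, 0, 0, 0, 0.085, 0, 0, -0.02, 0, 0, 0, 0.085, 0, -0.005, -0.015, 0, 0, 0, 0.085, 0, -0.015, -0.01, 0, 0, 0, 0.085, 0, -0.025, 0, 0, 0, 0],
)

```text
clock: 15.07
position: [0.6085, -0.1118, 0.197]
ee_rot: [0.004, 0.654, 0.757, 0.002]
contact_force: [0.5, -0.3, -0.4]
width: 0.0851
```

```bash
python3 - <<'E'
from h import *
s=st()
print(crate(0,-.073))
d=snap('scene','s2')
cv2.imwrite('pics/s2c.png',cv2.resize(d['image'][140:300,130:390],None,fx=3,fy=3,interpolation=cv2.INTER_CUBIC)[...,::-1])
plan([.4768,-.140,.15],np.radians(-12.2),.085)
E
```

```text
clock 15.0667
qpos [-2.9480e-01  3.5560e-01  1.4725e+00  1.1000e-03  1.3035e+00 -4.4100e-01]
position [ 0.6085 -0.1118  0.197 ]
ee_rot [0.0043 0.6537 0.7568 0.0025]
contact_force [ 0.4698 -0.2726 -0.4468]
moment [ 0.0286 -0.0328 -0.0175]
width 0.0851
[ 0.64811191 -0.10495366]
max mm 17.03114793547399 deg 2.566882895078206
0.085, -0.0012, -0.0159, 0.0058, 0.0001, 0.0002, 0.0448,
0.085, -0.0019, -0.0159, 0.0058, 0.0001, 0.0002, 0.0448,
0.085, -0.0026, -0.0158, 0.0058, 0.0001, 0.0002, 0.0448,
0.085, -0.0033, -0.0156, 0.0058, 0.0001, 0.0002, 0.0448,
0.085, -0.004, -0.0155, 0.0058, 0.0001, 0.0002, 0.0448,
0.085, -0.0047, -0.0153, 0.0058, 0.0001, 0.0002, 0.0448,
0.085, -0.0054, -0.015, 0.0058, 0.0001, 0.0002, 0.0448,
0.085, -0.0061, -0.0148, 0.0058, 0.0001, 0.0002, 0.0448,
```

View pics/s2c.png

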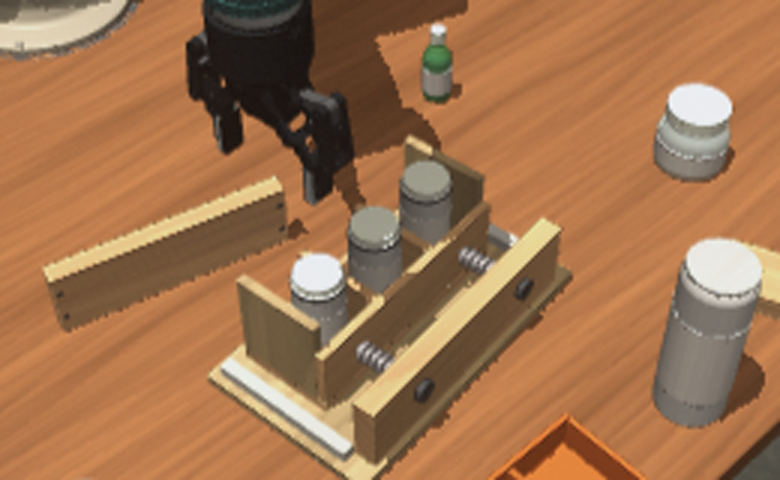

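All three tins stand upright in the cells at (320,270), (375,230) and (427,180) of this crop. Now the board.

>>> apply_moves(
  moves=[0.085, -0.001, -0.015, 0.004, 0, 0, 0.045, 0.085, -0.002, -0.016, 0.006, 0, 0, 0.045, 0.085, -0.003, -0.016, 0.007, 0, 0, 0.045, 0.085, -0.004, -0.016, 0.007, 0, 0, 0.045, 0.085, -0.005, -0.014, 0.007, 0, 0, 0.045, 0.085, -0.005, -0.01, 0.005, 0, 0, 0.045, 0.085, -0.005, -0.006, 0.003, 0, 0, 0.045, 0.085, -0.002, -0.002, 0.001, 0, 0, 0.02],
)

```text
clock: 15.78
position: [0.5018, -0.1421, 0.1644]
ee_rot: [0.006, 0.776, 0.631, 0.003]
contact_force: [0.1, -0.3, 0.9]
width: 0.085
```

```bash
python3 - <<'E'
from h import *
s=st(); d=snap('wrist','w5'); W=world(d)
P=W[(W[...,2]>.062)&(W[...,2]<.078)&(d['range_z']>.08)]; P=P[(np.hypot(P[:,0]-.477,P[:,1]+.140)<.13)&(np.abs((P[:,:2]-[.477,-.14])@[np.cos(np.radians(-12.2)),np.sin(np.radians(-12.2))])<.02)]
m=P[:,2]>.066;c,(w,h),a=cv2.minAreaRect((P[m][:,:2]*1000).astype(np.float32)); print(m.sum(),np.round([*c,w,h,a],1),np.median(P[m][:,2]))
d=snap('top','t2')
plan([.4768,-.140,.10],np.radians(-12.2),.085)
E
```

```text
clock 15.7833
qpos [-4.0910e-01  2.3680e-01  1.7352e+00 -6.0000e-04  1.1556e+00 -2.0310e-01]
position [ 0.5018 -0.1421  0.1644]
ee_rot [0.0063 0.776  0.6308 0.003 ]
contact_force [ 0.1366 -0.3355  0.8782]
moment [-0.0137 -0.0039  0.0087]
width 0.085
5148 [ 475.2 -142.1  226.9   20.1   77.8] 0.068660635519751
max mm 8.755569655939013 deg 0.12786076655119227
0.085, -0.0004, -0.0034, 0.008, 0.0019, 0.0004, 0.0011,
0.085, -0.0004, -0.0034, 0.008, 0.0019, 0.0004, 0.0011,
0.085, -0.0004, -0.0033, 0.008, 0.0019, 0.0004, 0.0011,
0.085, -0.0004, -0.0033, 0.0081, 0.0019, 0.0004, 0.0011,
0.085, -0.0004, -0.0033, 0.0081, 0.0019, 0.0004, 0.0011,
0.085, -0.0004, -0.0033, 0.0081, 0.0019, 0.0004, 0.0011,
0.085, -0.0004, -0.0033, 0.0081, 0.0019, 0.0004, 0.0011,
0.085, -0.0004, -0.0033, 0.0081, 0.0019, 0.0004, 0.0011,
```

View pics/w5.png

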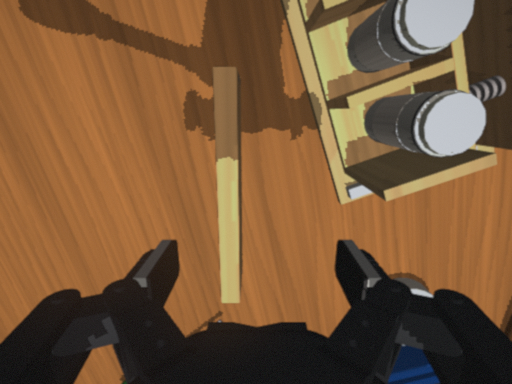

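View pics/t2.png

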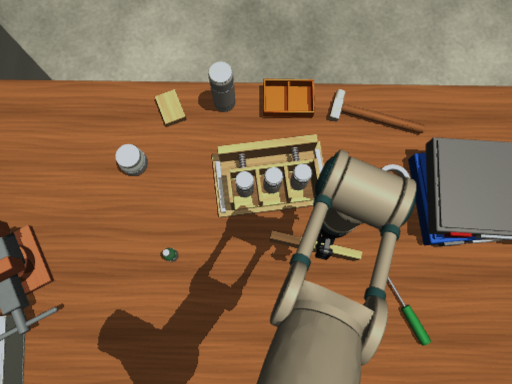

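>>> apply_moves(
  moves=[0.085, 0, -0.007, 0.004, 0.004, 0.001, 0.003, 0.085, 0, -0.006, 0.006, 0.004, 0.001, 0.003, 0.085, 0, -0.005, 0.01, 0.003, 0.001, 0.002, 0.085, 0, -0.004, 0.012, 0.002, 0, 0, 0.085, 0, -0.002, 0.014, 0, 0, 0, 0.085, 0, 0, 0.012, 0, 0, 0, 0.085, 0, 0, 0.007, 0, 0, 0, 0.085, 0, 0, 0.002, 0, 0, 0],
)

```text
clock: 16.55
position: [0.4796, -0.1355, 0.0933]
ee_rot: [0.001, 0.776, 0.63, 0.001]
contact_force: [-0.3, 0.1, 1.2]
width: 0.0851
```

```bash
python3 - <<'E'
from h import *
s=st()
plan([.476,-.141,.035],np.radians(-12.2),.085)
E
```

```text
clock 16.55
qpos [-4.1610e-01  2.8200e-01  1.8766e+00  1.7000e-03  9.7950e-01 -2.0960e-01]
position [ 0.4796 -0.1355  0.0933]
ee_rot [0.0012 0.7765 0.6301 0.0014]
contact_force [-0.3219  0.0616  1.1581]
moment [ 0.0092  0.0021 -0.0398]
width 0.0851
max mm 7.349829930005184 deg 0.04961960058796129
0.085, -0.0008, -0.0003, 0.0073, 0.0005, -0.0001, 0.0007,
0.085, -0.0008, -0.0003, 0.0073, 0.0005, -0.0001, 0.0007,
0.085, -0.0008, -0.0003, 0.0073, 0.0005, -0.0001, 0.0007,
0.085, -0.0008, -0.0003, 0.0073, 0.0005, -0.0001, 0.0007,
0.085, -0.0008, -0.0003, 0.0073, 0.0005, -0.0001, 0.0007,
0.085, -0.0008, -0.0003, 0.0073, 0.0005, -0.0001, 0.0007,
0.085, -0.0008, -0.0003, 0.0073, 0.0005, -0.0001, 0.0007,
0.085, -0.0008, -0.0003, 0.0073, 0.0005, -0.0001, 0.0007,
```

>>> apply_moves(
  moves=[0.085, -0.002, -0.001, 0.006, 0.001, 0, 0.002, 0.085, -0.002, -0.001, 0.01, 0.001, 0, 0.002, 0.085, -0.001, 0, 0.012, 0.001, 0, 0.001, 0.085, 0, 0, 0.012, 0, 0, 0, 0.085, 0, 0, 0.01, 0, 0, 0, 0.085, 0, 0, 0.006, 0, 0, 0, 0.085, 0, 0, 0.002, 0, 0, 0, 0.085, 0, 0, 0, 0, 0, 0],
)

```text
clock: 17.22
position: [0.4783, -0.1411, 0.0322]
ee_rot: [0.001, 0.778, 0.629, 0.001]
contact_force: [-0.4, -0.4, -0.1]
width: 0.0848
```

```bash
python3 - <<'E'
from h import *
s=st()
plan([.476,-.141,.035],np.radians(-12.2),.085,rows=3)
E
```

```text
clock 17.2167
qpos [-4.2690e-01  3.6180e-01  1.9508e+00  8.0000e-04  8.2560e-01 -2.1620e-01]
position [ 0.4783 -0.1411  0.0322]
ee_rot [0.0014 0.7777 0.6286 0.001 ]
contact_force [-0.4137 -0.4102 -0.0651]
moment [ 0.0694  0.0224 -0.006 ]
width 0.0848
max mm 1.1445523142259597 deg 0.07470455672192937
0.085, -0.0001, -0.0007, -0.0009, 0.0012, 0.0001, 0.0005,
0.085, -0.0001, -0.0007, -0.0009, 0.0012, 0.0001, 0.0005,
0.085, -0.0001, -0.0007, -0.0009, 0.0012, 0.0001, 0.0005,
0.085, 0, 0, 0, 0, 0, 0,
0.085, 0, 0, 0, 0, 0, 0,
0.085, 0, 0, 0, 0, 0, 0,
0.085, 0, 0, 0, 0, 0, 0,
0.085, 0, 0, 0, 0, 0, 0,
```

Good. Close on the board at 70 N.

>>> apply_moves(
  moves=[0.085, 0, -0.001, -0.002, 0.002, 0, 0.001, 0.085, 0, -0.001, -0.001, 0.001, 0, 0, 0.085, 0, 0, 0, 0, 0, 0, 0.01, 0, 0, 0, 0, 0, 0, 0.01, 0, 0, 0, 0, 0, 0, 0.01, 0, 0, 0, 0, 0, 0, 0.01, 0, 0, 0, 0, 0, 0, 0.01, 0, 0, 0, 0, 0, 0],
  newtons=70,
)

```text
clock: 17.88
position: [0.4782, -0.1415, 0.0384]
ee_rot: [0.003, 0.778, 0.628, 0.001]
contact_force: [-1.0, 0.7, 1.2]
width: 0.0249
```

>>> apply_moves(
  moves=[0.01, 0, 0, 0, 0, 0, 0, 0.01, 0, 0, 0, 0, 0, 0, 0.01, 0, 0, 0, 0, 0, 0, 0.01, 0, 0, -0.003, 0, 0, 0, 0.01, 0, 0, -0.006, 0, 0, 0, 0.01, 0, 0, -0.006, 0, 0, 0, 0.01, 0, 0, -0.003, 0, 0, 0, 0.01, 0, 0, 0, 0, 0, 0],
)

```text
clock: 18.55
position: [0.4771, -0.141, 0.0572]
ee_rot: [0.002, 0.778, 0.628, 0.001]
contact_force: [0.1, -0.5, -1.2]
width: 0.0193
```

```bash
python3 - <<'E'
from h import *
s=st()
d=snap('scene','s3')
cv2.imwrite('pics/s3c.png',cv2.resize(d['image'][140:300,130:390],None,fx=3,fy=3,interpolation=cv2.INTER_CUBIC)[...,::-1])
E
```

```text
clock 18.55
qpos [-4.2720e-01  3.2620e-01  1.9242e+00 -2.0000e-04  8.8790e-01 -2.1500e-01]
position [ 0.4771 -0.141   0.0572]
ee_rot [1.500e-03 7.780e-01 6.283e-01 7.000e-04]
contact_force [ 0.1298 -0.4647 -1.1905]
moment [-0.0243  0.0281  0.0181]
width 0.0193
```

View pics/s3c.png

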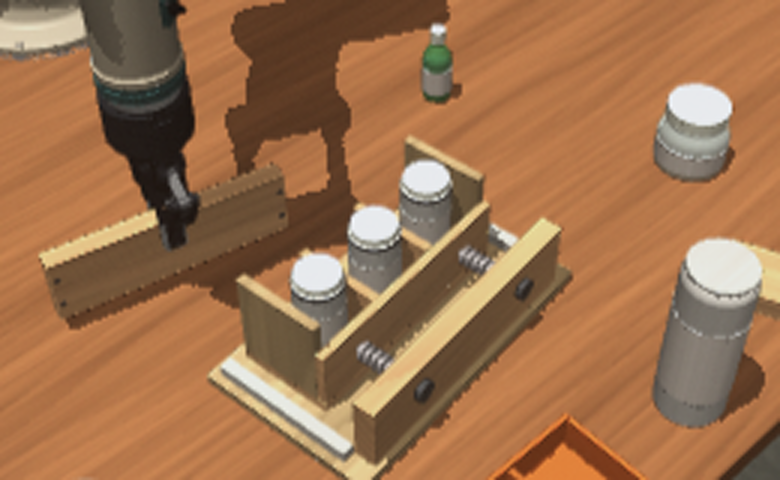

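```bash
python3 - <<'E'
from h import *
p=crate(-.1,0);print(p)
plan([*p,.085],YC,.01,prof=[.5,.9,1.2,1.2,1.2,1,.7,.3])
E
```

```text
[ 0.53872238 -0.04696289]
max mm 19.878128684561833 deg 3.4894493882027517
0.01, 0.0075, 0.0029, -0.002, 0.0002, 0.0001, -0.0254,
0.01, 0.0133, 0.0056, -0.0036, 0.0004, 0.0002, -0.0457,
0.01, 0.0174, 0.0082, -0.0048, 0.0005, 0.0002, -0.0609,
0.01, 0.0169, 0.0093, -0.0048, 0.0005, 0.0002, -0.0609,
0.01, 0.0163, 0.0103, -0.0048, 0.0005, 0.0002, -0.0609,
0.01, 0.013, 0.0094, -0.004, 0.0004, 0.0002, -0.0507,
0.01, 0.0088, 0.007, -0.0028, 0.0003, 0.0001, -0.0355,
0.01, 0.0037, 0.0031, -0.0012, 0.0001, 0.0001, -0.0152,
```

>>> apply_moves(
  moves=[0.01, 0.007, 0.003, -0.003, 0, 0, -0.025, 0.01, 0.013, 0.005, -0.004, 0, 0, -0.045, 0.01, 0.017, 0.008, -0.005, 0.001, 0, -0.06, 0.01, 0.017, 0.009, -0.005, 0.001, 0, -0.06, 0.01, 0.016, 0.01, -0.005, 0, 0, -0.06, 0.01, 0.013, 0.009, -0.004, 0, 0, -0.05, 0.01, 0.008, 0.006, -0.002, 0, 0, -0.035, 0.01, 0.003, 0.002, 0, 0, 0, -0.015],
)

```text
clock: 19.27
position: [0.5373, -0.0436, 0.0865]
ee_rot: [-0.0, 0.649, 0.761, 0.0]
contact_force: [-0.2, -0.7, -1.3]
width: 0.0192
```

```bash
python3 - <<'E'
from h import *
st()
p=crate(-.1,0)
plan([*p,.082],YC,.01,rows=4)
E
```

```text
clock 19.2667
qpos [-2.105e-01  3.449e-01  1.797e+00  7.000e-04  9.997e-01 -3.701e-01]
position [ 0.5373 -0.0436  0.0865]
ee_rot [-1.000e-04  6.486e-01  7.611e-01  3.000e-04]
contact_force [-0.2097 -0.6633 -1.3304]
moment [-0.0172 -0.025   0.0059]
width 0.0192
max mm 1.4352700094407325 deg 0.22932631276673887
0.01, -0.0009, 0.0002, 0.0011, 0.0001, -0.0001, 0.004,
0.01, -0.0009, 0.0002, 0.0011, 0.0001, -0.0001, 0.004,
0.01, -0.0009, 0.0002, 0.0011, 0.0001, -0.0001, 0.004,
0.01, -0.0009, 0.0002, 0.0011, 0.0001, -0.0001, 0.004,
0.01, 0, 0, 0, 0, 0, 0,
0.01, 0, 0, 0, 0, 0, 0,
0.01, 0, 0, 0, 0, 0, 0,
0.01, 0, 0, 0, 0, 0, 0,
```

>>> apply_moves(
  moves=[0.01, -0.001, 0, 0.001, 0, 0, 0.005, 0.01, -0.001, 0, 0.001, 0, 0, 0.004, 0.01, -0.001, 0, 0.001, 0, 0, 0.004, 0.01, 0, 0, 0, 0, 0, 0.002, 0.01, 0, 0, 0, 0, 0, 0, 0.01, 0, 0, 0, 0, 0, 0, 0.01, 0, 0, 0, 0, 0, 0, 0.01, 0, 0, 0, 0, 0, 0],
)

```text
clock: 19.93
position: [0.5348, -0.0487, 0.0814]
ee_rot: [-0.002, 0.656, 0.755, -0.002]
contact_force: [-0.4, -0.8, -1.5]
width: 0.0193
```

```bash
python3 - <<'E'
from h import *
s=st()
p=crate(-.1,0); print(p)
for n in('top','scene','wrist'):
    d=snap(n,n+'4')
    if n!='wrist': 
        b=(130,270,200,350) if n=='top' else (140,300,130,390)
        cv2.imwrite(f'pics/{n}4c.png',cv2.resize(d['image'][b[0]:b[1],b[2]:b[3]],None,fx=3,fy=3,interpolation=cv2.INTER_CUBIC)[...,::-1])
E
```

```text
clock 19.9333
qpos [-2.1960e-01  3.5050e-01  1.8035e+00 -1.4000e-03  9.9280e-01 -3.5900e-01]
position [ 0.5348 -0.0487  0.0814]
ee_rot [-0.002   0.6559  0.7549 -0.0018]
contact_force [-0.3789 -0.8217 -1.5268]
moment [ 0.033   0.0136 -0.0404]
width 0.0193
[ 0.53872238 -0.04696289]
```

View pics/top4c.png

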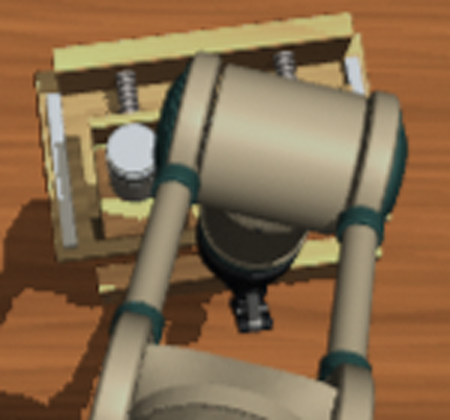

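View pics/scene4c.png

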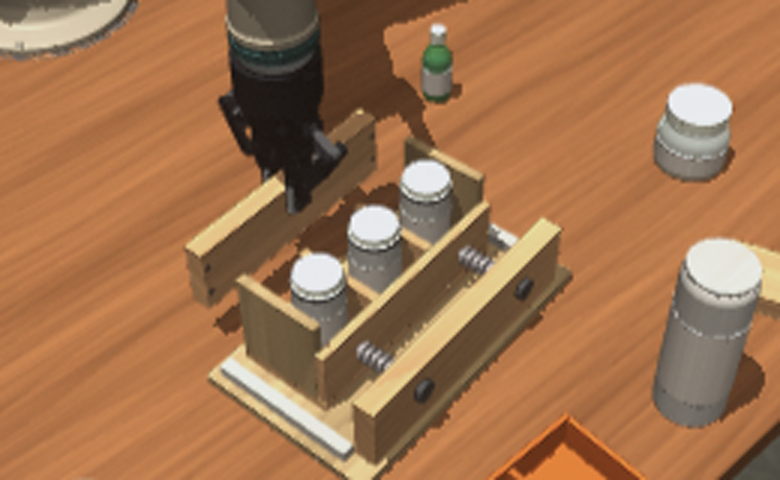

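View pics/wrist4.png

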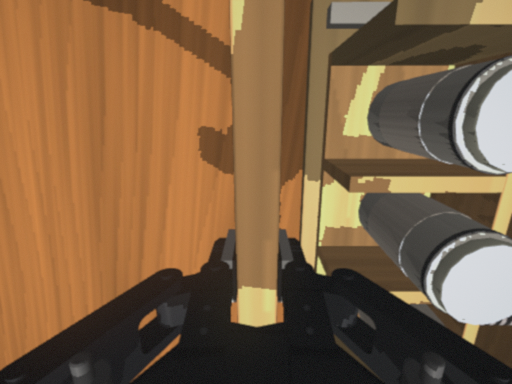

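```bash
cat > meas.py <<'E'
from h import *
def meas(tag,s,bx):
    # bx: expected crate-x of board centre
    p=np.asarray(s['position'])
    for n in('scene','top','wrist'):
        d=dict(np.load(f'pics/{n}{tag}.npz')); W=world(d); ok=d['range_z']>.08; P=W[ok]; col=d['image'][ok].astype(int)
        q=P[:,:2]-C; X=q@ex*1000; Y=q@ey*1000; Z=P[:,2]*1000
        wood=col[:,0]-col[:,2]>25
        m=wood&(abs(X-bx)<14)&(abs(Y)<125)&(Z>106)&(Z<125)
        if m.sum()>30:
            mm=m&(abs(X-bx)<8)
            A=np.c_[np.ones(mm.sum()),Y[mm]]; f=np.linalg.lstsq(A,Z[mm],rcond=None)[0]
            c,(w,h),a=cv2.minAreaRect(np.c_[X[m],Y[m]].astype(np.float32))
            print(n,'board n',m.sum(),'zmed %.1f'%np.median(Z[mm]),'zfit',np.round(f,4),'rect',np.round([*c,w,h,a],1),'Y %.1f..%.1f'%tuple(np.percentile(Y[m],[.5,99.5])),'X',np.percentile(X[m],[1,50,99]).round(1))
        for sg in(-1,1):
            m=wood&(abs(sg*Y-109.5)<7)&(X>-45)&(X<50)&(Z>106)&(Z<118)
            if m.sum()>15: print(n,'panel',sg,m.sum(),'z %.1f'%np.median(Z[m]),'Y',np.percentile(Y[m],[2,50,98]).round(1),'X',np.percentile(X[m],[1,99]).round(1))
E
python3 - <<'E'
from meas import *
s=manip.get_state(); p=s['position']; print((p[:2]-C)@ex,(p[:2]-C)@ey)
meas('4',s,1000*((p[:2]-C)@ex))
d=dict(np.load('pics/scene4.npz')); W=world(d); P=W[d['range_z']>0]; col=d['image'][d['range_z']>0].astype(int)
q=P[:,:2]-p[:2]; X=q@ex*1000;Y=q@ey*1000;Z=(P[:,2]-p[2])*1000
g=(col.max(1)<90)&(abs(Y)<45)&(Z<120)&(Z>-5)&(abs(X)<90)&(col[:,0]-col[:,2]<25)
for z in range(-5,120,8):
    m=g&(Z>=z)&(Z<z+8)
    if m.sum(): print(z,m.sum(),np.percentile(X[m],[0,2,98,100]).round(0),np.percentile(Y[m],[2,98]).round(0))
E
```

```text
-0.10389065929023808 -0.0009380133394042974
scene board n 406 zmed 113.1 zfit [1.131613e+02 2.700000e-03] rect [-103.9   -1.8  228.2   25.3   89.7] Y -115.8..111.5 X [-114.1 -101.9  -92.1]
scene panel -1 128 z 111.5 Y [-116.1 -112.5 -106.2] X [-44.   31.7]
scene panel 1 95 z 111.6 Y [102.9 106.7 113. ] X [-43.6  31.5]
top board n 321 zmed 112.5 zfit [1.123424e+02 1.300000e-03] rect [-1.028e+02 -2.000e-01  2.269e+02  2.050e+01  8.980e+01] Y -113.6..112.8 X [-112.8 -103.8  -92.6]
top panel 1 118 z 111.6 Y [104.8 109.1 113.5] X [-44.2  32.7]
wrist board n 15381 zmed 112.0 zfit [1.118017e+02 3.100000e-03] rect [-103.6   39.1  143.2   22.3   89.4] Y -29.7..109.8 X [-113.7 -103.9  -94.2]
wrist panel 1 2450 z 110.6 Y [102.7 106.3 110.3] X [-44.6 -11.3]
3 5 [ 8.  9. 19. 19.] [-12.  -6.]
11 15 [ 9. 11. 24. 24.] [-11.   6.]
19 16 [15. 16. 25. 25.] [-9.  5.]
27 12 [-12.  -9.  25.  25.] [-11.  13.]
35 21 [-15. -14.  23.  24.] [-12.  22.]
43 43 [-37. -36.  40.  42.] [-14.  10.]
51 58 [-45. -41.  46.  47.] [-13.   9.]
59 43 [-46. -43.  50.  50.] [-16.  13.]
67 72 [-48. -45.  55.  55.] [-18.  12.]
75 58 [-51. -50.  58.  61.] [-18.   6.]
83 68 [-55. -53.  63.  64.] [-18.  -3.]
91 99 [-60. -59.  66.  67.] [-20.  11.]
99 63 [-55. -53.  64.  65.] [-20.  -3.]
107 44 [-12.   8.  43.  44.] [-18.   8.]
115 21 [22. 23. 41. 41.] [-12.   8.]
```

```bash
python3 - <<'E'
from meas import *
s=manip.get_state(); p=s['position']
for n in('scene','wrist'):
    d=dict(np.load(f'pics/{n}4.npz')); W=world(d); ok=d['range_z']>0.03; P=W[ok]; col=d['image'][ok].astype(int)
    q=P[:,:2]-p[:2]; X=q@ex*1000;Y=q@ey*1000;Z=(P[:,2]-p[2])*1000
    g=(abs(Y)<45)&(Z<80)&(Z>-5)&(X<90)&(X>10)&(np.ptp(col,axis=1)<25)
    if n=='scene': g&=col.max(1)<100
    for z in range(30,64,3):
        m=g&(Z>=z)&(Z<z+3)
        if m.sum(): print(n,z,m.sum(),np.percentile(X[m],[0,50,95,100]).round(0),np.percentile(Y[m],[2,98]).round(0))
    # tins: front
    q=P[:,:2]-C; X=q@ex*1000;Y=q@ey*1000;Z=P[:,2]*1000
    m=(abs(X)<30)&(Z>119)&(Z<130)
    for y in(-73,0,73):
        k=m&(abs(Y-y)<28); 
        if k.sum()>10: print(n,'tin',y,k.sum(),'mid',((np.percentile(X[k],1)+np.percentile(X[k],99))/2).round(1),((np.percentile(Y[k],1)+np.percentile(Y[k],99))/2).round(1),'z',np.median(Z[k]).round(1))
E
```

```text
scene 30 6 [11. 20. 25. 25.] [-11.  -4.]
scene 33 3 [16. 17. 22. 22.] [-12.  -7.]
scene 36 3 [12. 13. 15. 15.] [-12. -10.]
scene 39 3 [20. 22. 24. 24.] [-12.  -8.]
scene 42 3 [13. 22. 23. 23.] [-11.  -8.]
scene 45 8 [13. 25. 39. 40.] [-14.   7.]
scene 48 15 [12. 18. 30. 42.] [-13.  10.]
scene 51 14 [13. 25. 38. 39.] [-14.   2.]
scene 54 14 [10. 24. 44. 46.] [-13.   9.]
scene 57 6 [21. 29. 46. 47.] [-13.   8.]
scene 60 9 [21. 35. 48. 49.] [-13.  10.]
scene 63 10 [18. 23. 50. 50.] [-15.   9.]
scene tin -73 178 mid -0.4 -73.8 z 122.1
scene tin 0 156 mid -0.3 -2.0 z 121.9
scene tin 73 145 mid -0.7 70.2 z 121.9
wrist 30 667 [10. 83. 89. 90.] [-17.  17.]
wrist 33 439 [10. 82. 88. 90.] [-13.  15.]
wrist 36 744 [10. 85. 89. 90.] [-15.  15.]
wrist 39 612 [11. 86. 90. 90.] [-14.  13.]
wrist 42 272 [11. 19. 35. 39.] [-5. 13.]
wrist 45 303 [11. 21. 39. 42.] [-5. 13.]
wrist 48 427 [11. 29. 42. 44.] [-9. 13.]
wrist 51 830 [11. 30. 43. 45.] [-11.  12.]
wrist 54 1198 [10. 34. 44. 47.] [-11.  12.]
wrist 57 535 [10. 37. 45. 48.] [-12.  12.]
wrist 60 550 [10. 38. 47. 50.] [-12.  12.]
wrist 63 636 [10. 38. 49. 52.] [-12.  16.]
wrist tin 0 4821 mid -5.7 -1.6 z 120.6
wrist tin 73 2964 mid -15.3 68.0 z 120.6
```

The gripper linkage would pass within a couple of millimetres of tin_c's cap, because it reaches 39–42 mm out at TCP+45. I'll set the board down and regrip about 6 mm higher.

>>> apply_moves(
  moves=[0.01, 0, -0.004, 0.001, 0, 0, 0, 0.01, 0, -0.006, 0.003, 0, 0, 0, 0.01, 0, -0.006, 0.006, 0, 0, 0, 0.01, 0, -0.005, 0.008, 0, 0, 0, 0.01, 0, -0.003, 0.008, 0, 0, 0, 0.01, 0, 0, 0.006, 0, 0, 0, 0.01, 0, 0, 0.003, 0, 0, 0, 0.01, 0, 0, 0.001, 0, 0, 0],
)

```text
clock: 20.75
position: [0.5069, -0.0518, 0.0424]
ee_rot: [-0.002, 0.656, 0.755, -0.002]
contact_force: [0.4, 0.6, -2.4]
width: 0.0187
```

```bash
python3 - <<'E'
from h import *
s=st()
p=crate(-.125,0)
plan([*p,.039],YC,.01)
E
```

```text
clock 20.75
qpos [-2.3750e-01  3.6480e-01  1.9084e+00 -1.6000e-03  8.7440e-01 -3.7730e-01]
position [ 0.5069 -0.0518  0.0424]
ee_rot [-0.0024  0.6556  0.7551 -0.0019]
contact_force [ 0.3862  0.5514 -2.3639]
moment [ 0.0393  0.043  -0.0948]
width 0.0187
max mm 0.9848857801796104 deg 0.04928769318002914
0.01, 0, 0.0009, 0.0004, -0.0008, -0.0001, -0.0003,
0.01, 0, 0.0009, 0.0004, -0.0008, -0.0001, -0.0003,
0.01, 0, 0.0009, 0.0004, -0.0008, -0.0001, -0.0003,
0.01, 0, 0.0009, 0.0004, -0.0008, -0.0001, -0.0003,
0.01, 0, 0.0009, 0.0004, -0.0008, -0.0001, -0.0003,
0.01, 0, 0.0009, 0.0004, -0.0008, -0.0001, -0.0003,
0.01, 0, 0.0009, 0.0004, -0.0008, -0.0001, -0.0003,
0.01, 0, 0.0009, 0.0004, -0.0008, -0.0001, -0.0003,
```

>>> apply_moves(
  moves=[0.01, 0, 0, 0.001, -0.003, 0, 0, 0.01, 0, 0, 0.001, -0.002, 0, 0, 0.01, 0, 0, 0.001, -0.001, 0, 0, 0.01, 0, 0, 0.001, 0, 0, 0, 0.01, 0, 0, 0.001, 0, 0, 0, 0.01, 0, 0, 0, 0, 0, 0, 0.01, 0, 0, 0, 0, 0, 0, 0.01, 0, 0, 0, 0, 0, 0],
)

```text
clock: 21.42
position: [0.509, -0.052, 0.0394]
ee_rot: [0.001, 0.655, 0.755, 0.001]
contact_force: [-0.5, -1.2, -2.7]
width: 0.0192
```

```bash
python3 - <<'E'
from h import *
s=st()
E
```

```text
clock 21.4167
qpos [-2.3870e-01  3.6710e-01  1.9151e+00  1.5000e-03  8.5580e-01 -3.8110e-01]
position [ 0.509  -0.052   0.0394]
ee_rot [0.0014 0.6554 0.7553 0.0013]
contact_force [-0.522  -1.2136 -2.6637]
moment [ 0.0338  0.0281 -0.031 ]
width 0.0192
```

>>> apply_moves(
  moves=[0.01, 0, 0, 0.001, 0.001, 0, 0, 0.01, 0, 0, 0.001, 0.001, 0, 0, 0.01, 0, 0, 0.001, 0, 0, 0, 0.01, 0, 0, 0.001, 0, 0, 0, 0.01, 0, 0, 0, 0, 0, 0, 0.01, 0, 0, 0, 0, 0, 0, 0.01, 0, 0, 0, 0, 0, 0, 0.01, 0, 0, 0, 0, 0, 0],
)

```text
clock: 22.08
position: [0.5098, -0.052, 0.0383]
ee_rot: [0.001, 0.655, 0.755, 0.001]
contact_force: [0.0, -0.1, 0.7]
width: 0.0191
```

```bash
python3 - <<'E'
from h import *
s=st()
E
```

```text
clock 22.0833
qpos [-2.3770e-01  3.6960e-01  1.9143e+00  2.0000e-04  8.5440e-01 -3.7950e-01]
position [ 0.5098 -0.052   0.0383]
ee_rot [0.0014 0.6553 0.7554 0.0008]
contact_force [ 0.0135 -0.0856  0.7327]
moment [0.0028 0.1579 0.0213]
width 0.0191
```

>>> apply_moves(
  moves=[0.03, 0, 0, 0, 0, 0, 0, 0.04, 0, 0, 0, 0, 0, 0, 0.04, 0, 0, -0.002, 0, 0, 0, 0.04, 0, 0, -0.003, 0, 0, 0, 0.04, 0, 0, -0.002, 0, 0, 0, 0.04, 0, 0, 0, 0, 0, 0, 0.04, 0, 0, 0, 0, 0, 0, 0.04, 0, 0, 0, 0, 0, 0],
)

```text
clock: 22.75
position: [0.511, -0.0524, 0.0465]
ee_rot: [0.002, 0.655, 0.755, 0.001]
contact_force: [0.3, -0.8, -0.0]
width: 0.0398
```

```bash
python3 - <<'E'
from h import *
s=st(); d=snap('wrist','w6')
E
```

```text
clock 22.75
qpos [-2.378e-01  3.593e-01  1.904e+00  3.000e-04  8.728e-01 -3.795e-01]
position [ 0.511  -0.0524  0.0465]
ee_rot [0.0024 0.6553 0.7553 0.0014]
contact_force [ 0.3285 -0.7728 -0.0357]
moment [ 0.0146  0.0315 -0.0114]
width 0.0398
```

View pics/w6.png

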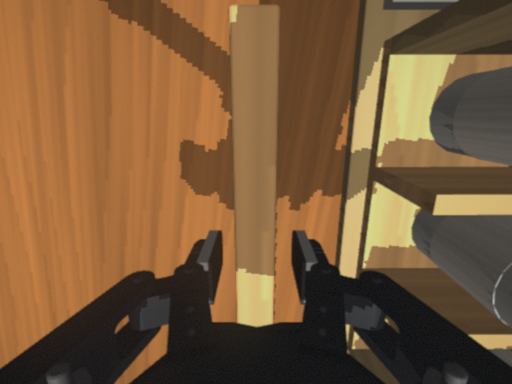

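>>> apply_moves(
  moves=[0.04, 0, 0, 0.001, 0.002, 0, 0, 0.04, 0, 0, 0, 0.001, 0, 0, 0.01, 0, 0, 0, 0, 0, 0, 0.01, 0, 0, 0, 0, 0, 0, 0.01, 0, 0, 0, 0, 0, 0, 0.01, 0, 0, 0, 0, 0, 0, 0.01, 0, 0, 0, 0, 0, 0, 0.01, 0, 0, 0, 0, 0, 0],
  newtons=80,
)

```text
clock: 23.47
position: [0.5108, -0.0523, 0.0453]
ee_rot: [0.001, 0.655, 0.755, -0.0]
contact_force: [-0.0, -0.5, 1.3]
width: 0.0189
```

```bash
python3 - <<'E'
from h import *
s=st();p=s['position']; print((p[:2]-C)@ex,(p[:2]-C)@ey)
plan([*crate(-.1,-.0005),.0455+.042],YC,.01)
E
```

```text
clock 23.4667
qpos [-2.3690e-01  3.6220e-01  1.9028e+00 -1.4000e-03  8.7470e-01 -3.7760e-01]
position [ 0.5108 -0.0523  0.0453]
ee_rot [ 1.100e-03  6.553e-01  7.553e-01 -1.000e-04]
contact_force [-0.012  -0.4591  1.2734]
moment [ 0.0144 -0.0005 -0.0074]
width 0.0189
-0.12843802757083073 -0.0013358921786976528
max mm 6.407807737440318 deg 0.019847840235184513
0.01, 0.0001, 0.0036, -0.0053, 0.0002, 0.0002, -0.0002,
0.01, 0.0001, 0.0036, -0.0053, 0.0002, 0.0002, -0.0002,
0.01, 0.0001, 0.0036, -0.0053, 0.0002, 0.0002, -0.0002,
0.01, 0.0001, 0.0036, -0.0053, 0.0002, 0.0002, -0.0002,
0.01, 0.0001, 0.0036, -0.0053, 0.0002, 0.0002, -0.0002,
0.01, 0.0001, 0.0036, -0.0053, 0.0002, 0.0002, -0.0002,
0.01, 0.0001, 0.0036, -0.0053, 0.0002, 0.0002, -0.0002,
0.01, 0.0001, 0.0036, -0.0053, 0.0002, 0.0002, -0.0002,
```

>>> apply_moves(
  moves=[0.01, 0, 0, -0.003, 0, 0, 0, 0.01, 0, 0, -0.006, 0, 0, 0, 0.01, 0, 0.002, -0.008, 0, 0, 0, 0.01, 0, 0.004, -0.009, 0, 0, 0, 0.01, 0, 0.006, -0.008, 0, 0, 0, 0.01, 0, 0.006, -0.005, 0, 0, 0, 0.01, 0, 0.005, -0.002, 0, 0, 0, 0.01, 0, 0.002, 0, 0, 0, 0],
)

```text
clock: 24.13
position: [0.5352, -0.0481, 0.0896]
ee_rot: [-0.0, 0.655, 0.755, -0.001]
contact_force: [0.0, 0.3, -1.8]
width: 0.0187
```

>>> apply_moves(
  moves=[0.01, 0, 0, 0, 0, 0, 0, 0.01, 0, 0, 0, 0, 0, 0, 0.01, 0, 0, 0, 0, 0, 0, 0.01, 0, 0, 0, 0, 0, 0, 0.01, 0, 0, 0, 0, 0, 0, 0.01, 0, 0, 0, 0, 0, 0, 0.01, 0, 0, 0, 0, 0, 0, 0.01, 0, 0, 0, 0, 0, 0],
)

```text
clock: 24.8
position: [0.5333, -0.0477, 0.0877]
ee_rot: [-0.003, 0.655, 0.755, -0.002]
contact_force: [0.4, -0.8, -1.8]
width: 0.0185
```

```bash
python3 - <<'E'
from meas import *
s=st();p=np.array(s['position']); print((p[:2]-C)@ex,(p[:2]-C)@ey)
for n in('top','scene','wrist'): snap(n,n+'7')
meas('7',s,1000*((p[:2]-C)@ex))
plan([*crate(-.068,-.0005),.0873],YC,.01)
E
```

```text
clock 24.8
qpos [-2.1840e-01  3.4210e-01  1.7979e+00 -1.3000e-03  1.0082e+00 -3.5910e-01]
position [ 0.5333 -0.0477  0.0877]
ee_rot [-0.0026  0.6554  0.7553 -0.0021]
contact_force [ 0.4037 -0.7677 -1.7542]
moment [-0.0035 -0.02   -0.0443]
width 0.0185
-0.10546214297857756 4.379911244047007e-05
scene board n 392 zmed 112.5 zfit [1.124029e+02 3.300000e-03] rect [-1.063e+02 -4.000e-01  2.640e+01  2.314e+02  2.000e-01] Y -115.1..112.3 X [-115.3 -103.   -93.5]
scene panel -1 130 z 111.3 Y [-116.2 -112.2 -106.3] X [-44.4  32. ]
scene panel 1 94 z 111.3 Y [102.6 107.1 114.3] X [-42.7  31.7]
top board n 318 zmed 111.7 zfit [1.117537e+02 2.200000e-03] rect [-104.1    2.   225.6   21.3   89.9] Y -93.2..114.2 X [-113.9 -105.4  -94. ]
top panel 1 118 z 111.1 Y [104.8 109.2 113.5] X [-44.4  31.9]
wrist board n 14251 zmed 111.3 zfit [1.111604e+02 3.300000e-03] rect [-105.3   37.4  150.8   20.7   89.7] Y -35.0..111.9 X [-115.1 -105.2  -95.6]
wrist panel 1 2840 z 110.6 Y [102.7 106.9 111.5] X [-44.6  -6.9]
max mm 4.702127178203499 deg 0.04759344893478622
0.01, -0.0001, 0.0047, 0, -0.0008, -0.0001, -0.0002,
0.01, -0.0001, 0.0047, 0, -0.0008, -0.0001, -0.0002,
0.01, -0.0001, 0.0047, 0, -0.0008, -0.0001, -0.0002,
0.01, -0.0001, 0.0047, 0, -0.0008, -0.0001, -0.0002,
0.01, -0.0001, 0.0047, 0, -0.0008, -0.0001, -0.0002,
0.01, -0.0001, 0.0047, 0.0001, -0.0008, -0.0001, -0.0002,
0.01, -0.0001, 0.0047, 0.0001, -0.0008, -0.0001, -0.0002,
0.01, -0.0001, 0.0047, 0.0001, -0.0008, -0.0001, -0.0002,
```

View pics/wrist7.png

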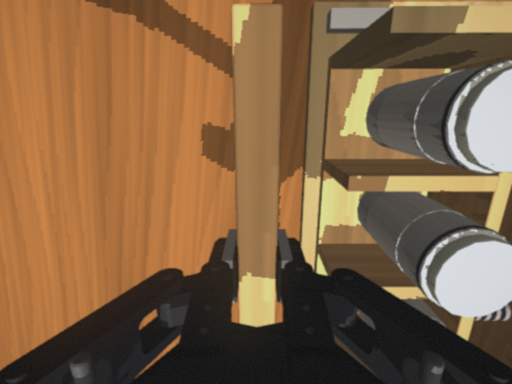

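>>> apply_moves(
  moves=[0.01, 0, 0.003, 0, -0.002, 0, 0, 0.01, 0, 0.005, 0, -0.002, 0, 0, 0.01, 0, 0.006, 0, -0.001, 0, 0, 0.01, 0, 0.006, 0, -0.001, 0, 0, 0.01, 0, 0.005, 0, 0, 0, 0, 0.01, 0, 0.004, 0, 0, 0, 0, 0.01, 0, 0.002, 0, 0, 0, 0, 0.01, 0, 0, 0, 0, 0, 0],
)

```text
clock: 25.62
position: [0.569, -0.0429, 0.0879]
ee_rot: [0.001, 0.655, 0.755, 0.001]
contact_force: [-0.3, -0.6, -1.9]
width: 0.0186
```

```bash
python3 - <<'E'
from meas import *
s=st();p=np.array(s['position']); print((p[:2]-C)@ex,(p[:2]-C)@ey)
plan([*crate(-.064,-.0005),.0870],YC,.01)
E
```

```text
clock 25.6167
qpos [-1.9810e-01  3.8330e-01  1.7278e+00  1.7000e-03  1.0285e+00 -3.4050e-01]
position [ 0.569  -0.0429  0.0879]
ee_rot [5.000e-04 6.553e-01 7.553e-01 1.100e-03]
contact_force [-0.2853 -0.6271 -1.8837]
moment [-0.0303 -0.0036 -0.0167]
width 0.0186
-0.0694743981403844 -0.0002987805494723507
max mm 0.7071067811865475 deg 0.021438117664609554
0.01, 0, 0.0007, 0.0001, 0.0003, -0.0001, -0.0002,
0.01, 0, 0.0007, 0.0001, 0.0003, -0.0001, -0.0002,
0.01, 0, 0.0007, 0.0001, 0.0003, -0.0001, -0.0002,
0.01, 0, 0.0007, 0.0001, 0.0003, -0.0001, -0.0002,
0.01, 0, 0.0007, 0.0001, 0.0003, -0.0001, -0.0002,
0.01, 0, 0.0007, 0.0001, 0.0003, -0.0001, -0.0002,
0.01, 0, 0.0007, 0.0001, 0.0003, -0.0001, -0.0002,
0.01, 0, 0.0007, 0.0001, 0.0003, -0.0001, -0.0002,
```

Before contact, one check of the linkage clearance to tin_c and of the board's alignment.

```bash
python3 - <<'E'
from meas import *
s=st();p=np.array(s['position'])
for n in('top','scene','wrist'): d=snap(n,n+'8')
meas('8',s,1000*((p[:2]-C)@ex))
d=np.load('pics/scene8.npz'); cv2.imwrite('pics/s8c.png',cv2.resize(d['image'][140:300,180:360],None,fx=3.6,fy=3.6,interpolation=cv2.INTER_CUBIC)[...,::-1])
E
```

```text
clock 25.6167
qpos [-1.9810e-01  3.8330e-01  1.7278e+00  1.7000e-03  1.0285e+00 -3.4050e-01]
position [ 0.569  -0.0429  0.0879]
ee_rot [5.000e-04 6.553e-01 7.553e-01 1.100e-03]
contact_force [-0.2853 -0.6271 -1.8837]
moment [-0.0303 -0.0036 -0.0167]
width 0.0186
scene board n 401 zmed 112.6 zfit [1.126088e+02 4.500000e-03] rect [-68.   -1.1 229.3  24.5  89.9] Y -115.4..112.8 X [-79.3 -67.7 -57.9]
scene panel -1 127 z 111.6 Y [-116.3 -111.8 -106.2] X [-44.5  31.3]
scene panel 1 98 z 111.2 Y [102.8 106.5 112.6] X [-41.2  31.5]
top board n 335 zmed 112.1 zfit [1.120259e+02 1.700000e-03] rect [-6.820e+01  6.000e-01  2.080e+01  2.274e+02  1.000e-01] Y -112.8..113.8 X [-78.3 -69.3 -58.1]
top panel 1 117 z 111.3 Y [104.7 109.1 113.5] X [-44.   31.5]
wrist board n 14240 zmed 111.3 zfit [1.111845e+02 3.400000e-03] rect [-7.050e+01  3.720e+01  2.070e+01  1.514e+02  1.000e-01] Y -35.3..111.8 X [-80.1 -70.3 -60.7]
wrist panel 1 5377 z 110.7 Y [102.7 107.  111.6] X [-44.2  27.8]
```

View pics/s8c.png

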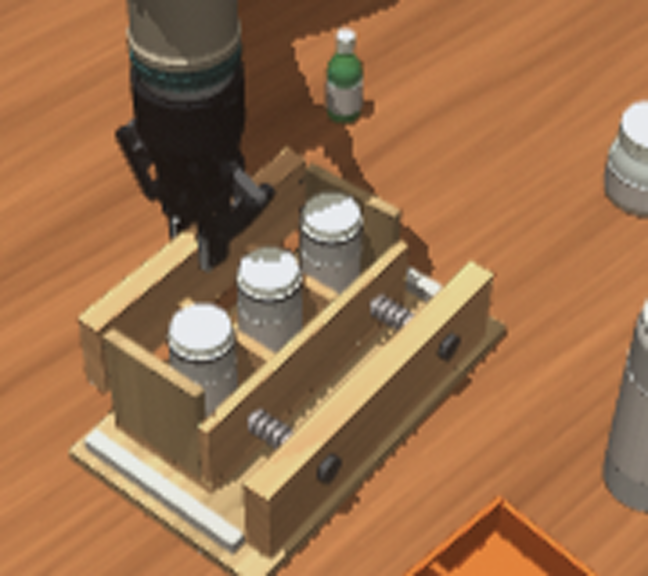

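View pics/wrist8.png

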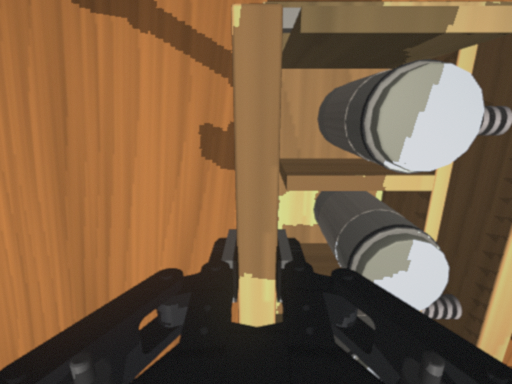

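>>> apply_moves(
  moves=[0.01, 0, 0.001, 0.001, 0.001, 0, 0, 0.01, 0, 0.001, 0, 0, 0, 0, 0.01, 0, 0.001, 0, 0, 0, 0, 0.01, 0, 0.001, 0, 0, 0, 0, 0.01, 0, 0.001, 0, 0, 0, 0, 0.01, 0, 0.001, 0, 0, 0, 0, 0.01, 0, 0.001, 0, 0, 0, 0, 0.01, 0, 0.001, 0, 0, 0, 0],
)

```text
clock: 26.43
position: [0.575, -0.0417, 0.0867]
ee_rot: [-0.001, 0.656, 0.755, -0.0]
contact_force: [-1.1, -0.5, -2.3]
width: 0.0183
```

```bash
cat >> h.py <<'E'
def rel():
    s=manip.get_state(); p=np.array(s['position']); f=np.array(s['contact_force']); q=np.asarray(s['ee_rot']); R=Rn.from_quat(np.r_[q[1:],q[0]])
    e=(R.inv()*Rn.from_matrix(Rdown(YC))).as_rotvec()
    print('t %.2f crate x %.1f y %.1f z %.1f | F x %.1f y %.1f z %.1f | rot err'%(s['clock'],1000*((p[:2]-C)@ex),1000*((p[:2]-C)@ey),p[2]*1000,f[:2]@ex,f[:2]@ey,f[2]),np.round(e,4),'M',np.round(s['moment'],2),'w %.4f'%s['width'])
    return s
E
python3 -c "
from h import *
rel()"
```

```text
t 26.43 crate x -63.3 y 0.0 z 86.7 | F x -1.1 y -0.3 z -2.3 | rot err [-0.0012 -0.0013 -0.0021] M [-0.1   0.08  0.06] w 0.0183
```

>>> apply_moves(
  moves=[0.01, -0.001, 0.001, 0, -0.001, -0.001, -0.002, 0.01, 0, 0.0015, 0, 0, 0, 0, 0.01, 0, 0.0015, 0, 0, 0, 0, 0.01, 0, 0.0015, 0, 0, 0, 0, 0.01, 0, 0.0015, 0, 0, 0, 0, 0.01, 0, 0.0015, 0, 0, 0, 0, 0.01, 0, 0.0015, 0, 0, 0, 0, 0.01, 0, 0.0015, 0, 0, 0, 0],
)

```text
clock: 27.1
position: [0.5813, -0.0417, 0.0866]
ee_rot: [-0.005, 0.654, 0.756, -0.005]
contact_force: [-5.0, -1.6, 1.9]
width: 0.0185
```

```bash
python3 -c "
from h import *
rel()"
```

```text
t 27.10 crate x -57.1 y -0.8 z 86.6 | F x -5.2 y -0.8 z 1.9 | rot err [-0.0133 -0.001   0.0007] M [-0.18  0.73 -0.03] w 0.0185
```

>>> apply_moves(
  moves=[0.01, 0, 0.002, 0, -0.004, 0, 0, 0.01, 0, 0.002, 0, -0.004, 0, 0, 0.01, 0, 0.002, 0, -0.003, 0, 0, 0.01, 0, 0.002, 0, -0.003, 0, 0, 0.01, 0, 0.002, 0, -0.003, 0, 0, 0.01, 0, 0.002, 0, -0.003, 0, 0, 0.01, 0, 0.002, 0, -0.003, 0, 0, 0.01, 0, 0.0015, 0, -0.003, 0, 0],
)

```text
clock: 27.77
position: [0.5839, -0.0412, 0.0863]
ee_rot: [-0.006, 0.654, 0.756, -0.005]
contact_force: [-7.2, -2.5, 3.6]
width: 0.0189
```

```bash
python3 -c "
from h import *
rel()"
```

```text
t 27.77 crate x -54.5 y -0.7 z 86.3 | F x -7.5 y -1.5 z 3.6 | rot err [-0.0154 -0.0017  0.0017] M [-0.31  0.92 -0.18] w 0.0189
```

>>> apply_moves(
  moves=[0.01, 0, 0.003, 0, -0.006, 0, 0, 0.01, 0, 0.003, 0, -0.007, 0, 0, 0.01, 0, 0.003, -0.0005, -0.008, 0, 0, 0.01, 0, 0.003, -0.0005, -0.008, 0, 0, 0.01, 0, 0.003, -0.0005, -0.008, 0, 0, 0.01, 0, 0.003, -0.0005, -0.008, 0, 0, 0.01, 0, 0.003, -0.0005, -0.008, 0, 0, 0.01, 0, 0.003, -0.0005, -0.008, 0, 0],
)

```text
clock: 28.43
position: [0.5859, -0.0409, 0.0861]
ee_rot: [-0.002, 0.654, 0.757, 0.001]
contact_force: [-8.5, -2.6, 2.2]
width: 0.0188
```

```bash
python3 -c "
from meas import *
s=rel();p=np.array(s['position'])
for n in('top','scene','wrist'): d=snap(n,n+'9')
rel()
meas('9',s,1000*((p[:2]-C)@ex))
"
```

```text
t 28.43 crate x -52.5 y -0.7 z 86.1 | F x -8.8 y -1.3 z 2.2 | rot err [-0.0008 -0.0034  0.0025] M [-0.58  1.28 -0.22] w 0.0188
t 28.58 crate x -52.5 y -0.7 z 86.1 | F x -9.4 y -1.0 z 2.6 | rot err [-0.0007 -0.0033  0.0024] M [-0.54  1.22 -0.24] w 0.0184
scene board n 396 zmed 110.7 zfit [1.106973e+02 2.500000e-03] rect [-52.2  -0.9 229.7  26.9  90. ] Y -115.4..111.2 X [-62.4 -51.  -40.1]
scene panel -1 144 z 111.5 Y [-116.3 -111.8 -105.9] X [-43.4  41.5]
scene panel 1 108 z 111.4 Y [102.8 106.4 113. ] X [-44.4  42. ]
top board n 335 zmed 110.5 zfit [1.10405e+02 3.40000e-03] rect [-5.120e+01  1.000e-01  2.277e+02  2.200e+01  8.970e+01] Y -112.9..113.4 X [-61.2 -52.1 -40.7]
top panel 1 132 z 111.6 Y [104.7 109.  113.4] X [-44.5  41.9]
wrist board n 14563 zmed 109.6 zfit [1.094942e+02 2.800000e-03] rect [-52.3  37.3 150.4  24.1  88.6] Y -35.8..111.4 X [-62.4 -52.5 -40.4]
wrist panel 1 6456 z 110.7 Y [102.7 107.2 111.7] X [-44.   40.4]
```

View pics/wrist9.png

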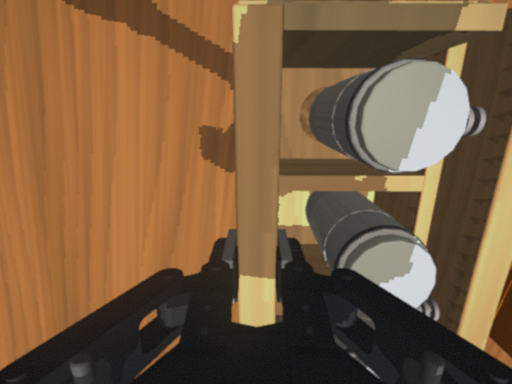

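>>> apply_moves(
  moves=[0.01, 0, 0.003, -0.002, -0.008, 0, 0, 0.01, 0, 0.003, -0.002, -0.008, 0, 0, 0.01, 0, 0.0035, -0.002, -0.008, 0, 0, 0.01, 0, 0.0035, -0.002, -0.008, 0, 0, 0.01, 0, 0.0035, -0.002, -0.008, 0, 0, 0.01, 0, 0.0035, -0.002, -0.008, 0, 0, 0.01, 0, 0.0035, -0.002, -0.008, 0, 0, 0.01, 0, 0.0035, -0.002, -0.008, 0, 0],
)

```text
clock: 29.25
position: [0.5845, -0.0408, 0.0867]
ee_rot: [-0.003, 0.654, 0.757, 0.002]
contact_force: [-6.5, -1.7, -4.0]
width: 0.0187
```

```bash
python3 -c "
from h import *
rel()"
```

```text
t 29.25 crate x -53.8 y -0.5 z 86.7 | F x -6.7 y -0.7 z -4.0 | rot err [-0.001  -0.0079  0.003 ] M [-0.78  1.09 -0.2 ] w 0.0187
```

>>> apply_moves(
  moves=[0.01, 0, 0.004, -0.0015, -0.007, -0.004, 0.001, 0.01, 0, 0.004, -0.0015, -0.007, -0.004, 0.001, 0.01, 0, 0.0045, -0.0015, -0.008, -0.004, 0.001, 0.01, 0, 0.0045, -0.0015, -0.008, -0.004, 0.001, 0.01, 0, 0.005, -0.0015, -0.009, -0.004, 0.001, 0.01, 0, 0.005, -0.0015, -0.009, -0.004, 0.001, 0.01, 0, 0.005, -0.0015, -0.009, -0.004, 0.001, 0.01, 0, 0.005, -0.001, -0.009, -0.004, 0.001],
)

```text
clock: 29.92
position: [0.5883, -0.0401, 0.0863]
ee_rot: [0.004, 0.655, 0.755, -0.01]
contact_force: [-10.7, -4.9, 3.0]
width: 0.0184
```

```bash
python3 -c "
from h import *
rel()"
```

```text
t 29.92 crate x -49.9 y -0.3 z 86.3 | F x -11.3 y -3.4 z 3.0 | rot err [-0.0093  0.0193 -0.002 ] M [-0.03  1.63  0.07] w 0.0184
```

>>> apply_moves(
  moves=[0.01, 0, 0.0045, -0.002, -0.011, 0.004, 0, 0.01, 0, 0.0045, -0.002, -0.011, 0.004, 0, 0.01, 0, 0.0045, -0.002, -0.011, 0.004, 0, 0.01, 0, 0.0045, -0.0025, -0.011, 0.004, 0, 0.01, 0, 0.0045, -0.0025, -0.01, 0.002, 0, 0.01, 0, 0.0045, -0.0025, -0.01, 0, 0, 0.01, 0, 0.0045, -0.0025, -0.01, 0, 0, 0.01, 0, 0.0045, -0.0025, -0.01, 0, 0],
)

```text
clock: 30.58
position: [0.5863, -0.0397, 0.087]
ee_rot: [-0.005, 0.653, 0.757, -0.003]
contact_force: [-8.4, -2.7, -6.2]
width: 0.0185
```

```bash
python3 -c "
from h import *
rel()"
```

```text
t 30.58 crate x -51.9 y 0.4 z 87.0 | F x -8.7 y -1.5 z -6.2 | rot err [-0.0109 -0.0044  0.0034] M [-0.84  1.23 -0.3 ] w 0.0185
```

>>> apply_moves(
  moves=[0.01, -0.0005, 0.0055, -0.0022, -0.012, -0.001, 0, 0.01, -0.0005, 0.0055, -0.0022, -0.012, -0.001, 0, 0.01, -0.0005, 0.006, -0.0022, -0.012, -0.001, 0, 0.01, -0.0005, 0.006, -0.0022, -0.012, -0.001, 0, 0.01, -0.0005, 0.006, -0.0022, -0.012, -0.001, 0, 0.01, -0.0005, 0.006, -0.0022, -0.012, -0.001, 0, 0.01, -0.0005, 0.006, -0.0022, -0.012, 0, 0, 0.01, -0.0005, 0.006, -0.0022, -0.012, 0, 0],
)

```text
clock: 31.25
position: [0.5895, -0.0392, 0.087]
ee_rot: [-0.008, 0.653, 0.757, -0.002]
contact_force: [-12.2, -1.5, -2.0]
width: 0.0187
```

```bash
python3 -c "
from meas import *
s=rel();p=np.array(s['position'])
for n in('top','scene'): d=snap(n,n+'10')
rel()
np.savez('pics/wrist10.npz',**np.load('pics/scene10.npz'))
meas('10',s,1000*((p[:2]-C)@ex))
"
```

```text
t 31.25 crate x -48.7 y 0.5 z 87.0 | F x -12.3 y 0.2 z -2.0 | rot err [-0.0126 -0.0099  0.005 ] M [-1.03  1.71 -0.32] w 0.0187
t 31.35 crate x -48.6 y 0.4 z 87.0 | F x -11.5 y -0.4 z -1.1 | rot err [-0.0125 -0.0098  0.005 ] M [-0.95  1.64 -0.34] w 0.0186
scene board n 410 zmed 111.6 zfit [1.116225e+02 1.300000e-03] rect [-47.6  -0.7 227.8  24.3  89.8] Y -114.5..112.3 X [-57.8 -46.8 -36.2]
scene panel -1 157 z 111.6 Y [-116.1 -112.1 -104.5] X [-44.4  45.5]
scene panel 1 118 z 111.2 Y [102.8 106.3 113.7] X [-42.4  45.7]
top board n 337 zmed 110.9 zfit [ 1.110194e+02 -2.000000e-03] rect [-46.7   0.3 229.   22.5  89.9] Y -113.2..114.2 X [-57.3 -48.  -36. ]
top panel 1 141 z 111.5 Y [104.4 108.9 113.5] X [-44.4  45.7]
wrist board n 410 zmed 111.6 zfit [1.116225e+02 1.300000e-03] rect [-47.6  -0.7 227.8  24.3  89.8] Y -114.5..112.3 X [-57.8 -46.8 -36.2]
wrist panel -1 157 z 111.6 Y [-116.1 -112.1 -104.5] X [-44.4  45.5]
wrist panel 1 118 z 111.2 Y [102.8 106.3 113.7] X [-42.4  45.7]
```

>>> apply_moves(
  moves=[0.01, -0.0015, 0.006, -0.0022, -0.013, -0.003, 0.001, 0.01, -0.0015, 0.006, -0.0022, -0.014, -0.003, 0.001, 0.01, -0.0015, 0.006, -0.0022, -0.014, -0.003, 0.001, 0.01, -0.0015, 0.006, -0.0022, -0.014, -0.002, 0.001, 0.01, -0.0015, 0.006, -0.0022, -0.014, -0.002, 0.001, 0.01, -0.0015, 0.006, -0.0022, -0.014, -0.002, 0.001, 0.01, -0.0015, 0.006, -0.0022, -0.014, -0.002, 0.001, 0.01, -0.0015, 0.006, -0.0022, -0.014, -0.002, 0.001],
)

```text
clock: 32.02
position: [0.5897, -0.0392, 0.0869]
ee_rot: [-0.008, 0.654, 0.757, 0.002]
contact_force: [-12.7, -0.1, -0.8]
width: 0.0187
```

```bash
python3 -c "
from meas import *
s=rel();p=np.array(s['position'])
"
```

```text
t 32.02 crate x -48.5 y 0.4 z 86.9 | F x -12.6 y 1.8 z -0.8 | rot err [-0.007  -0.0142  0.0021] M [-0.73  1.67 -0.05] w 0.0187
```

```bash
python3 -c "
from meas import *
import shutil
s=rel();p=np.array(s['position'])
for n in('top','scene','wrist'): d=snap(n,n+'11')
rel()
meas('11',s,1000*((p[:2]-C)@ex))
d=np.load('pics/scene11.npz'); cv2.imwrite('pics/s11c.png',cv2.resize(d['image'][140:300,180:360],None,fx=3.6,fy=3.6,interpolation=cv2.INTER_CUBIC)[...,::-1])
"
```

```text
t 32.02 crate x -48.5 y 0.4 z 86.9 | F x -12.6 y 1.8 z -0.8 | rot err [-0.007  -0.0142  0.0021] M [-0.73  1.67 -0.05] w 0.0187
t 32.17 crate x -48.5 y 0.4 z 86.9 | F x -11.7 y 2.2 z -2.1 | rot err [-0.007  -0.0141  0.002 ] M [-0.65  1.71 -0.04] w 0.0185
scene board n 402 zmed 111.6 zfit [1.116859e+02 5.200000e-03] rect [-46.8  -1.3 229.6  24.   90. ] Y -114.5..111.9 X [-58.5 -46.6 -35.3]
scene panel -1 150 z 111.6 Y [-116.1 -111.8 -105.6] X [-43.7  46.4]
scene panel 1 116 z 111.3 Y [103.2 106.5 113.5] X [-43.5  45.5]
top board n 333 zmed 110.9 zfit [1.10998e+02 5.00000e-04] rect [-46.8   1.5 226.6  22.   89.5] Y -110.9..114.0 X [-57.1 -47.8 -36.5]
top panel 1 140 z 111.5 Y [104.4 109.  113.5] X [-44.2  46.5]
wrist board n 14419 zmed 110.5 zfit [1.102775e+02 3.700000e-03] rect [-47.4  37.7 150.1  24.1  89.3] Y -34.7..112.2 X [-58.3 -48.4 -36.4]
wrist panel 1 6610 z 110.7 Y [102.7 107.2 111.8] X [-44.   44.4]
```

View pics/s11c.png

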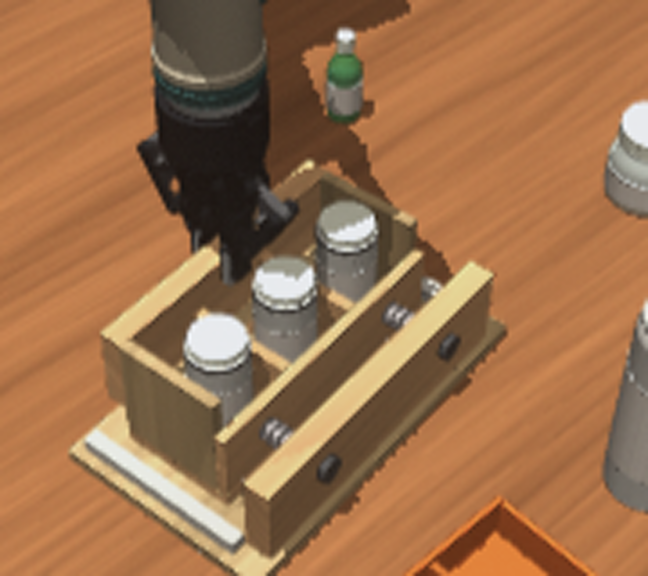

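View pics/wrist11.png

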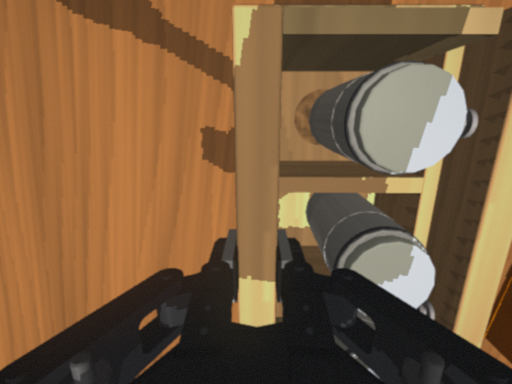

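The board is level, flush within about 0.5 mm and pressed against both panels. The crate is pushed back about 14 mm at about 12 N, and the tins are upright. I'm handing in.

```bash
python3 -c "
from h import *
rel(); print(workorder.sign_off()); rel()"
```

```text
t 32.17 crate x -48.5 y 0.4 z 86.9 | F x -11.7 y 2.2 z -2.1 | rot err [-0.007  -0.0141  0.002 ] M [-0.65  1.71 -0.04] w 0.0185
the job is handed in; nothing more can be done
None
the job is handed in; nothing more can be done
```

The job is handed in at 32 s of the 72 s allowed, with the arm still gripping the board and pushing it on the crate.

**What I did**
- Both loose tins stand upright in the empty end cells, let go and in line with tin_c. They measured within about 1 mm of it front to back. I aimed them at the calculated cell centres and did not check the cork discs under them separately.
- I gripped the board, then put it down and gripped it about 6 mm higher. At the first grip, the finger linkage would have come within a couple of millimetres of tin_c's cap.
- I pushed the board onto the crate front. While pushing, I corrected a sag of about 1 mm and a small tilt of the board.

**Last checks before handing in**
- **Push:** 11.7 to 12.6 N straight back. The crate had moved about 14 mm of its 30 mm travel and held still through the last pictures.
- **Top edge:** the three cameras put it 0.2 to 0.3 mm above, 0.2 mm below and 0.6 mm below the end panels, which is within their accuracy.
- **Ends:** in line to about 0.5 mm. The board sits slightly to the robot's left; the scene camera's reading of one end suggested up to 1.5 mm.
- **Level:** the board's top edge is level within the camera noise.
- **Bystanders:** the glue bottle, jar and tape roll were never touched.

**What did not fully agree**
- The wrist stayed turned about 0.8° in the board's plane and did not follow my correction. The cameras still show the board itself level.
- There was also a small sideways force of about 2 N at the end.

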